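# Change the cavity insert of a rubber mould

### The job

Change the insert in the lower half of the rubber mould: first lay both loose core bars side by side and flat in the shallow steel tray, then lift out the insert with the round boss and put it in the empty wooden cradle. Seat the insert with the oblong boss in the mould in its place and put both core bars back into their slots, the broad bar in the wide slot and the narrow bar in the narrow one. Do not knock over or push away the oil bottle or the glue stick that stand next to the mould.

Things in the scene. Friction and masses are not known exactly. Their poses are not given: they have to be found in the camera images.
- mould: Lower mould half, fixed steel block 200 (x) x 160 (y) x 40 mm. Origin: centre of underside. Pocket in the middle of the top, 148 (x) x 78 (y), floor at z = 12: a seated insert has its origin at (0, 0, 12), long axis along x. Two slots along y cross it, 140 long, closed at the ends, floor at z = 28: wide slot (38) centred on x = -54, narrow slot (26) on x = +54; a seated bar has its origin there.
- core_bar_broad: Loose steel core bar, 30 (x) x 130 (y, its length) x 28 mm, 0.32 kg. Origin: centre of underside. It starts in the mould's wide slot, over the insert's plate, standing 16 mm out of the mould's top face, its side 26 mm from the insert's boss. Grip it across its width. Either way round is the same. About 4 mm play each side in its slot.
- core_bar_narrow: Loose steel core bar, 18 (x) x 130 (y, its length) x 28 mm, 0.22 kg. Origin: centre of underside. It starts in the mould's narrow slot, over the insert's plate, standing 16 mm out of the mould's top face. Grip it across its width. Either way round is the same. About 4 mm play each side in its slot.
- insert_round: Insert now in the mould: aluminium plate 140 (x) x 70 (y) x 14 mm with a round boss, 26 mm in diameter, in its middle, whose top is 48 mm above the underside; 0.45 kg. Origin: centre of underside. The core bars lie over its plate, so they come out first. Grip the boss; in the mould it stands 20 mm out of the top face.
- insert_oblong: Insert to be fitted: plate 140 (x) x 70 (y) x 14 mm with an oblong boss 24 (x) x 40 (y) mm in its middle, whose top is 48 mm above the underside; 0.45 kg. Origin: centre of underside. It starts in the other wooden cradle. Grip the boss across its 24 mm. Either way round is the same; about 4 mm play each side in the mould's pocket.
- cradle_b: Empty wooden cradle, a shallow open box 172 (x) x 98 (y) mm, walls 18 mm high, 6 mm thick, fixed. Origin: centre of its underside. The room inside is 160 x 86 mm with the floor at z = 8 mm. The round-boss insert goes here, its long axis along the cradle's long axis x, either way round.
- cradle_a: Wooden cradle of the same shape, in which the oblong-boss insert lies at the start (insert's long axis along the cradle's x); fixed.
- core_tray: Shallow open steel tray 120 (x) x 170 (y) x 14 mm, walls and floor 3 mm thick, fixed. Origin: centre of its underside. Room inside 114 x 164 mm, floor at z = 3 mm. Both core bars are laid here with their length along its y, for instance with their centres 28 mm either side of the middle.
- oil_bottle: The nearer oil bottle, behind the mould: white, red nozzle, 42 mm in diameter and 150 mm high, standing loose on the bench. Origin: centre of its underside. Leave it alone.
- glue_stick: The nearer glue stick, close to the mould's far right corner: 29 mm in diameter and 102 mm high, standing loose on the bench. Origin: centre of its underside. Leave it alone.
Mind the look-alikes: they are no part of the job. What is shaped like the core_bar_narrow but orange or yellow is not meant.

How it is judged (in metres and radians):
On the way, in this order (a step that is already met when the one before it is completed fails the run):
1. both core bars lie flat in the steel tray (x of core_bar_broad in the frame of core_tray between -0.052 and 0.052 m and y of core_bar_broad in the frame of core_tray between -0.03 and 0.03 m and z of core_bar_broad in the frame of core_tray between -0.001 and 0.007 m and angle between each of core_bar_broad, core_bar_narrow's own z axis and vertical below 0.08 rad and angle between the y axis of each of core_bar_broad, core_bar_narrow and the y axis of core_tray, either way round below 0.5 rad and linear speed of each of core_bar_broad, core_bar_narrow below 0.02 m/s and angular speed of each of core_bar_broad, core_bar_narrow below 0.15 rad/s and x of core_bar_narrow in the frame of core_tray between -0.052 and 0.052 m and y of core_bar_narrow in the frame of core_tray between -0.03 and 0.03 m and z of core_bar_narrow in the frame of core_tray between -0.001 and 0.007 m), for 0.2 s.
2. the round-boss insert lies in the empty cradle, both bars still in the tray (all of step 1 and x of insert_round in the frame of cradle_b between -0.012 and 0.012 m and y of insert_round in the frame of cradle_b between -0.01 and 0.01 m and z of insert_round in the frame of cradle_b between 0.004 and 0.012 m and angle between insert_round's own z axis and vertical below 0.08 rad and angle between the x axis of insert_round and the x axis of cradle_b, either way round below 0.15 rad and linear speed of insert_round below 0.02 m/s and angular speed of insert_round below 0.15 rad/s), for 0.2 s.
3. the oblong-boss insert is seated in the mould, both bars still in the tray (all of step 1 and x of insert_oblong in the frame of mould between -0.007 and 0.007 m and y of insert_oblong in the frame of mould between -0.007 and 0.007 m and z of insert_oblong in the frame of mould between 0.009 and 0.015 m and angle between insert_oblong's own z axis and vertical below 0.08 rad and angle between the x axis of insert_oblong and the x axis of mould, either way round below 0.12 rad and linear speed of insert_oblong below 0.02 m/s and angular speed of insert_oblong below 0.15 rad/s), for 0.2 s.
At the end, for the whole second after the job is handed in: Oblong-boss insert seated in the mould's pocket and each bar down in its own slot (7 mm across, 8 mm along, 3 mm in height, 0.12 rad); round-boss insert flat in the cradle that was empty (12 mm along, 10 mm across, 0.15 rad); all level and at rest (x of insert_round in the frame of cradle_b between -0.012 and 0.012 m and y of insert_round in the frame of cradle_b between -0.01 and 0.01 m and z of insert_round in the frame of cradle_b between 0.004 and 0.012 m and angle between each of insert_round, insert_oblong, core_bar_broad, core_bar_narrow's own z axis and vertical below 0.08 rad and angle between the x axis of insert_round and the x axis of cradle_b, either way round below 0.15 rad and linear speed of each of insert_round, insert_oblong, core_bar_broad, core_bar_narrow below 0.02 m/s and angular speed of each of insert_round, insert_oblong, core_bar_broad, core_bar_narrow below 0.15 rad/s and x of insert_oblong in the frame of mould between -0.007 and 0.007 m and y of insert_oblong in the frame of mould between -0.007 and 0.007 m and z of insert_oblong in the frame of mould between 0.009 and 0.015 m and angle between the x axis of insert_oblong and the x axis of mould, either way round below 0.12 rad and x of core_bar_broad in the frame of mould between -0.061 and -0.047 m and y of core_bar_broad in the frame of mould between -0.008 and 0.008 m and z of core_bar_broad in the frame of mould between 0.025 and 0.031 m and angle between the y axis of each of core_bar_broad, core_bar_narrow and the y axis of mould, either way round below 0.12 rad and x of core_bar_narrow in the frame of mould between 0.047 and 0.061 m and y of core_bar_narrow in the frame of mould between -0.008 and 0.008 m and z of core_bar_narrow in the frame of mould between 0.025 and 0.031 m); the robot touches nothing.
It fails at once if the oil bottle is knocked over or pushed more than 40 mm away (angle between oil_bottle's own z axis and vertical above 0.5 rad or distance of oil_bottle from where it was at the start of the episode above 0.04 m).
It fails at once if the glue stick is knocked over or pushed more than 40 mm away (angle between glue_stick's own z axis and vertical above 0.5 rad or distance of glue_stick from where it was at the start of the episode above 0.04 m).
It also fails if it takes over 144 s, if anything falls off the work surface, if the arm or the gripper's body presses on something with over 40 N, if the wrist force passes 120 N, or if a joint passes its speed limit or range.

### The arm

A 7-joint arm with a two-finger parallel gripper is mounted at the origin on a cart in front of the work surface, level with it; the furniture and walls round the work are solid. World frame = base frame: x ahead of the robot, y to its left, z up, the work surface at z = 0. Lengths are in mm, angles in rad, forces in N, time in s.
With the tool pointing down it reaches from about 400 to 850 mm from the base axis. Payload 4.5 kg.
Tool frame: the origin (TCP) lies midway between the tips of the shut fingers; the grasp point (between the pads) lies 19 mm behind it; z points along the fingers, y is the direction in which the jaws open and shut (so a half turn about z gives the same grasp; the last joint's range is limited). The gripper opens to 85 mm and grips with 20 to 120 N. Pads are 22 mm wide; open, the fingers measure 114 mm over their backs; the gripper's body (76 mm by 85 mm) begins 54 mm behind the grasp point. The pads swing forward as they close: fully open they stand 13 mm farther back than shut.
Start: joints at [-1.3, 0.689, -0.195, 1.565, 0.157, 0.902, -0.215], TCP at [146.599, 607.591, 194.217] pointing down, gripper open.
Joint ranges: [-3.01, 3.01], [-0.46, 2.08], [-1.47, 1.51], [0.13, 2.56], [-1, 4.14], [0.04, 2.09], [-2.66, 2.66]. Speed limits (rad/s): [2.57, 2.57, 3.14, 3.14, 3.14, 3.14, 3.14].

### API

Orientations are given as a unit quaternion [w, x, y, z].
In Python, from station import get_state, imaging, order gives the robot as it stands.
- The arm moves only by the shell command python3 -m handwheel 'ROWS' [FORCE]. ROWS is JSON, a list of rows, each a list of 3 entries, a list of its own where there are three numbers: the shift along the tool's x, y, z in m, then the turn about the tool's z in rad, then the closure, from 0 (fully open) to 1 (shut). A call has 1 to 12 rows; each row is the pose to reach, as a shift and turn from the pose commanded when the call began, along the tool's axes at that moment; what a row does not reach only later rows make up. A row lasts 1/8 s, in which the tool goes at most 62.5 mm and 10.7 degrees, less where a joint would pass 70% of its speed; a pose out of reach is approached as far as the arm can. A call with a gripper value outside its range is refused whole. The fingers move at their own pace and stop on an object; FORCE is the grip in N (left out, the last holds). Time passes only in rows, so rows that repeat a pose let the fingers close. It gives the time, the measured TCP pose, the force and the opening at its end, in the units of the state.
- get_state(): the state, without advancing time (a new reading comes with each control period).
- imaging.read_camera(name): name is "scene" or "side" or "wrist"; returns a dict with "img" (420x560x3 uint8, blue, green, red), "mtx" (3x3 intrinsics, pixels), "rvec" (rotation vector, rad) and "tvec" (3), from world to camera coordinates, as OpenCV has them. Camera axes: x right, y down, z forward; pixel columns grow to the right and rows downward; lengths in mm; the calibration is good to about 2 mm. A picture is of the moment at which its call begins. There is no depth.
- order.close_job(): hands the job in, once; it reports no verdict.
The state is a dict: "time": time; "q": joint angles; "qvel": joint speeds; "joint_efforts": joint torques, N m; "tcp_pos": TCP position; "tool_rot": TCP orientation; "ft_force": force on the tool from outside, world axes, zero at the start; "wrist_torque": the same for the moment, N m; "grip_width": opening from 0.0 (shut) to 1.0 (fully open).
Only numpy, scipy, OpenCV 4.12 (cv2) and the standard library are available. Lean on these libraries where they do the work, as an engineer would, in place of code of your own. Each camera call takes 0.05 s, during which the arm holds its last target.

## Working session

There is one attempt and no reset: what is moved stays moved. The work goes in short steps, Python scripts to look and compute and a shell command to move; the robot and the scene stay as the last step left them, time stands still between calls to the robot, and variables do not carry over. Pictures are saved under pics/ and viewed, and the job is handed in when it is done.

```bash
ls; mkdir -p pics
python3 - <<'E'
from station import get_state, imaging
import cv2
print(get_state())
for n in ["scene","side","wrist"]:
    c=imaging.read_camera(n); cv2.imwrite(f"pics/{n}0.png",c["img"]); print(n,c["mtx"],c["rvec"],c["tvec"])
E
```

```text
pics
{'time': 0.0, 'q': array([-1.30024713,  0.69002676, -0.19451022,  1.56637472,  0.1573107 ,
        0.90247572, -0.21509568]), 'qvel': array([ 8.74971845e-05, -8.14923033e-04, -6.74383297e-04, -8.57342515e-04,
        7.47045921e-04,  1.48475414e-03,  3.72649296e-04]), 'joint_efforts': array([ 6.54309370e-04, -5.39597511e+01, -1.26637068e+00, -1.58538866e+01,
        9.09437367e-03,  9.42137005e-03,  7.89514417e-06]), 'tcp_pos': array([146.47674277, 606.84035315, 193.34914313]), 'tool_rot': array([-4.10110951e-05,  1.18050505e-01,  9.93007142e-01, -9.44899592e-04]), 'ft_force': array([-0.66544685, -0.20271812,  0.02872136]), 'wrist_torque': array([-0.03112677,  0.05256543,  0.0499911 ]), 'grip_width': 1.0004604875742338}
scene [[450.38406867   0.         278.71974698]
 [  0.         450.38406867 209.20381174]
 [  0.           0.           1.        ]] [ 1.94178399 -0.7093074   0.42406413] [-393.08455571  231.61110804  856.20957388]
side [[381.18407522   0.         280.53815811]
 [  0.         381.18407522 206.62517476]
 [  0.           0.           1.        ]] [ 2.10579212 -0.04118992  0.02610901] [-562.91495459  102.2823225   897.96682219]
wrist [[311.61155519   0.         278.62376629]
 [  0.         311.61155519 210.52119781]
 [  0.           0.           1.        ]] [-2.26618182 -1.7831536  -0.27870723] [-625.44677664  -40.14483417  378.52632728]
```

View pics/scene0.png

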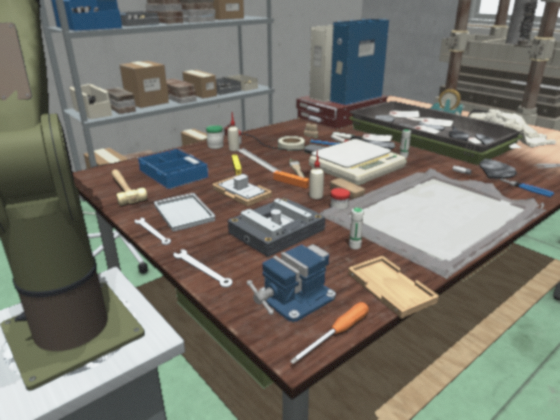

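View pics/side0.png

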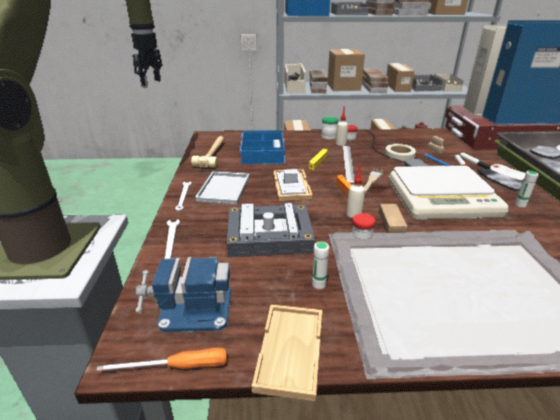

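View pics/wrist0.png

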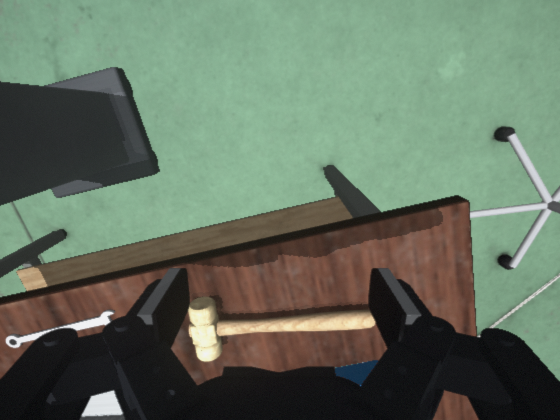

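```bash
cat > h.py <<'E'
import numpy as np, cv2
from station import get_state, imaging
def cam(n):
    c=imaging.read_camera(n); R,_=cv2.Rodrigues(np.array(c["rvec"])); c["R"]=R; c["t"]=np.array(c["tvec"]).ravel(); return c
def ray(c,uv,z):
    d=c["R"].T@np.linalg.solve(c["mtx"],[uv[0],uv[1],1.]); o=-c["R"].T@c["t"]
    return o+d*(z-o[2])/d[2]
def proj(c,P):
    return cv2.projectPoints(np.float64(P).reshape(-1,3),np.array(c["rvec"]),np.array(c["tvec"]),c["mtx"],None)[0].reshape(-1,2)
def crop(c,x0,y0,x1,y1,s,f):
    cv2.imwrite(f,cv2.resize(c["img"][y0:y1,x0:x1],None,fx=s,fy=s,interpolation=cv2.INTER_CUBIC))
E
python3 - <<'E'
from h import *
c=cam("scene"); d=cam("side")
for k in (c,d): print(-k["R"].T@k["t"])
for n,uv,uv2,z in [("mould",(277,222),(270,222),45),("tray",(184,210),(223,187),5),("crA",(242,188),(292,185),15),("crB",(392,285),(290,350),10),("oil",(317,197),(355,214),0),("glue",(355,247),(320,286),0),("vise",(296,270),(195,285),40)]:
    print(n,ray(c,uv,z).round(),ray(d,uv2,z).round())
crop(c,130,160,290,280,5,"pics/s1.png"); crop(d,180,155,340,275,5,"pics/d1.png"); crop(d,220,280,360,400,5,"pics/d2.png")
E
```

```text
[-116.21055878 -760.79333415  590.71365012]
[ 532.48153429 -742.18377271  547.08865508]
mould [520.  16.  45.] [539.  32.  45.]
tray [410. 303.   5.] [400. 295.   5.]
crA [613. 300.  15.] [609. 281.  15.]
crB [ 567. -311.   10.] [ 567. -313.   10.]
oil [767. 123.   0.] [772. 133.   0.]
glue [ 636. -147.    0.] [ 640. -147.    0.]
vise [ 420. -169.   40.] [ 390. -179.   40.]
```

View pics/s1.png

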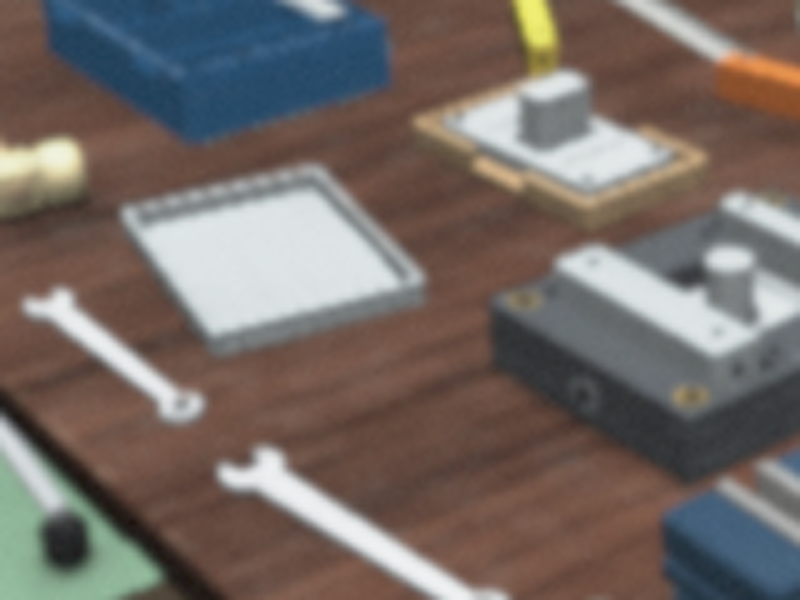

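View pics/d1.png

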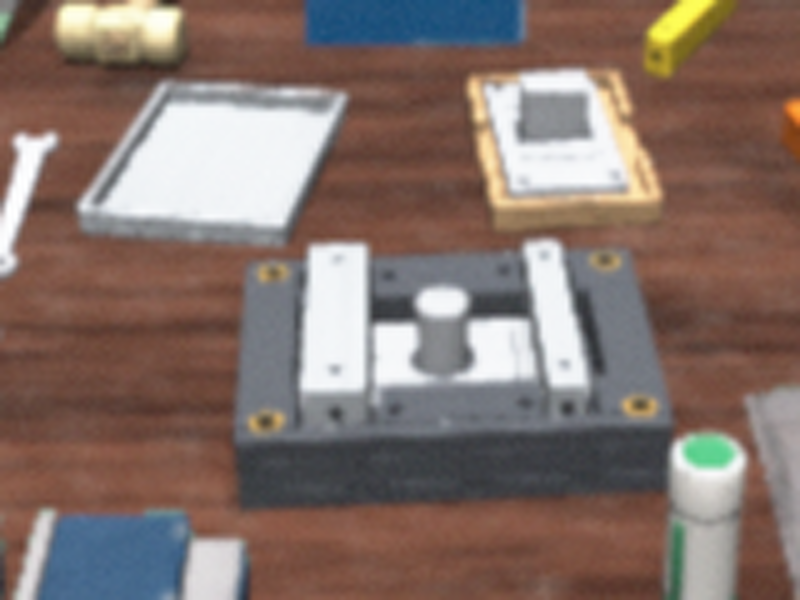

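View pics/d2.png

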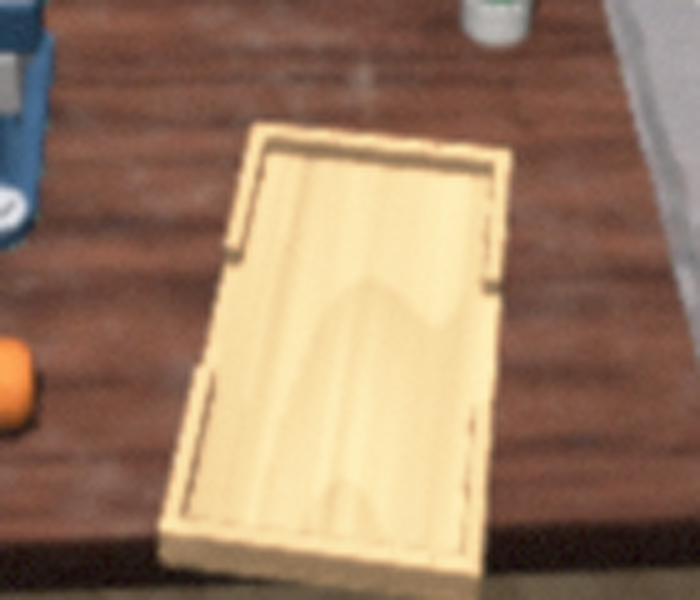

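Run:
```python
from h import *
c=cam("scene"); d=cam("side")
def q(k,pts,off,z,n):
    P=np.array([ray(k,(p[0]/5+off[0]-.4,p[1]/5+off[1]-.4),z)[:2] for p in pts]); 
    e=np.diff(np.vstack([P,P[:1]]),axis=0)
    print(n,P.mean(0).round(1),"len",np.linalg.norm(e,axis=1).round(1),"ang",np.degrees(np.arctan2(e[:,1],e[:,0])).round(1))
q(d,[(272,272),(605,260),(640,405),(266,421)],(180,155),40,"bush d")
q(d,[(250,260),(628,250),(668,425),(238,435)],(180,155),40,"mould d")
q(d,[(165,83),(348,95),(290,232),(82,210)],(180,155),14,"tray d")
q(d,[(470,76),(620,70),(660,205),(492,212)],(180,155),18,"crA d")
q(d,[(253,124),(512,150),(485,562),(162,530)],(220,280),18,"crB d")
q(d,[(312,245),(367,243),(366,395),(302,393)],(180,155),56,"broad d")
q(d,[(526,243),(560,243),(588,386),(545,386)],(180,155),56,"narrow d")
q(c,[(122,208),(318,165),(425,285),(215,345)],(130,160),14,"tray s")
q(c,[(415,122),(548,80),(706,155),(588,215)],(130,160),18,"crA s")
for p in [(417,298),(465,298)]: print(ray(d,(p[0]/5+180-.4,p[1]/5+155-.4),60))
print(ray(d,(442/5+180-.4,302/5+155-.4),60))
```

```text
bush d [536.4  41.5] len [172.9 131.8 172.  132.4] ang [   1.9  -87.9 -177.9   92.5]
mould d [536.4  40.4] len [198.  157.9 194.9 155.4] ang [   0.9  -88.9 -179.9   92.3]
tray d [403.9 292.4] len [121.4 178.  124.2 170.7] ang [-10.6 -98.8 166.1  80.4]
crA d [608.9 296.4] len [ 98.5 182.5  96.5 181.6] ang [   3.3  -88.1 -177.2   92.5]
crB d [ 568.2 -305.5] len [ 98.1 167.7  97.8 170.4] ang [ -10.  -100.4  171.6   79.7]
broad d [483.8  37.1] len [ 28.1 136.7  29.  133. ] ang [  2.  -88.9 174.7  90.7]
narrow d [588.6  36.9] len [ 17.4 129.7  19.5 129.6] ang [ -2.1 -88.1 177.9  91. ]
tray s [403.9 293.3] len [120.8 180.4 121.  188.6] ang [ -10.9 -101.5  173.    78.6]
crA s [611.  296.3] len [103.8 161.  106.2 180.2] ang [   0.6  -88.6 -169.    91.1]
[522.49128002  44.06131643  60.        ]
[545.73907307  43.1976002   60.        ]
[534.55529897  39.94534496  60.        ]
```

```bash
cat >> h.py <<'E'
from scipy.spatial.transform import Rotation as Ro
def tool():
    s=get_state(); w,x,y,z=s["tool_rot"]; R=Ro.from_quat([x,y,z,w]).as_matrix(); return s,R
def go(x,y,z,yaw=None):
    s,R=tool(); d=R.T@(np.array([x,y,z])-s["tcp_pos"])/1000
    jy=np.degrees(np.arctan2(R[1,1],R[0,1]))
    out=f"t={s['time']:.1f} tcp={s['tcp_pos'].round(1)} jaw={jy:.1f} q={s['q'].round(2)} tilt={np.degrees(np.arccos(-R[2,2])):.2f} grip={s['grip_width']:.3f} F={s['ft_force'].round(1)}\n shift={d.round(4)}"
    if yaw is not None:
        t=-(yaw-jy); t=(t+90)%180-90; out+=f" turn={np.radians(t):.3f} (or {np.radians(t-180*np.sign(t)):.3f})"
    print(out)
E
python3 -c "
from h import *
go(536,40,230,1.7)"
```

```text
t=0.3 tcp=[146.6 607.4 194. ] jaw=76.4 q=[-1.3   0.69 -0.19  1.57  0.16  0.9  -0.22] tilt=0.02 grip=0.999 F=[0.1 0.5 0.2]
 shift=[-0.5117 -0.4603 -0.0358] turn=1.304 (or -1.837)
```

```bash
python3 -m handwheel '[[[-0.05,-0.045,-0.036],0.15,0],[[-0.1,-0.09,-0.036],0.3,0],[[-0.15,-0.135,-0.036],0.45,0],[[-0.2,-0.18,-0.036],0.6,0],[[-0.25,-0.225,-0.036],0.75,0],[[-0.3,-0.27,-0.036],0.9,0],[[-0.35,-0.315,-0.036],1.0,0],[[-0.4,-0.36,-0.036],1.1,0],[[-0.44,-0.4,-0.036],1.2,0],[[-0.48,-0.435,-0.036],1.3,0],[[-0.512,-0.46,-0.036],1.304,0],[[-0.512,-0.46,-0.036],1.304,0]]' 60
python3 - <<'E'
from h import *
go(536,40,230,1.7)
c=cam("wrist"); cv2.imwrite("pics/w1.png",c["img"]); print(-c["R"].T@c["t"], c["R"][2])
E
```

```text
time: 1.85
tcp_pos: [538.8, 34.6, 230.4]
tool_rot: [0.002, 0.699, 0.715, -0.0]
ft_force: [-1.3, 0.4, 0.4]
grip_width: 0.997
t=1.9 tcp=[538.8  34.6 230.4] jaw=1.2 q=[-0.24  0.53  0.15  1.79 -0.1   0.82 -0.03] tilt=0.22 grip=0.997 F=[-1.3  0.4  0.4]
 shift=[ 0.0055 -0.0027  0.0004] turn=-0.008 (or 3.133)
[538.1083227  114.26952305 408.88684515] [ 0.00903495 -0.30761115 -0.95146926]
```

View pics/w1.png

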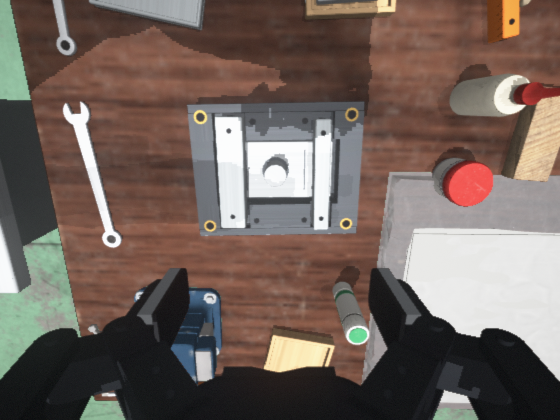

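Run:
```python
from h import *
c=cam("wrist"); crop(c,180,90,380,240,4,"pics/w1z.png")
crop(c,80,0,280,60,4,"pics/w1t.png")
g=cv2.cvtColor(c["img"],cv2.COLOR_BGR2HSV)
h=cv2.inRange(g,(15,90,90),(35,255,255)); n,l,s,ce=cv2.connectedComponentsWithStats(h)
for i in range(1,n):
    if s[i,4]>20 : print("brass",ce[i].round(1),s[i,4],ray(c,ce[i],40).round(1))
```

```text
brass [343.5  10.8] 900 [602.5 215.   40. ]
brass [390.4   4.4] 39 [650.2 221.9  40. ]
brass [511.8  18.3] 542 [777.9 212.4  40. ]
brass [352.2 116.2] 92 [621.5 111.5  40. ]
brass [200.9 118.3] 94 [450.1 105.1  40. ]
brass [346.2 225. ] 72 [626.5 -20.   40. ]
brass [210.4 226.8] 70 [455.  -26.4  40. ]
brass [303.2 338.3] 413 [ 580.4 -194.2   40. ]
brass [269.  360.6] 56 [ 532.  -235.1   40. ]
brass [325.9 357.9] 64 [ 615.4 -228.2   40. ]
```

View pics/w1z.png

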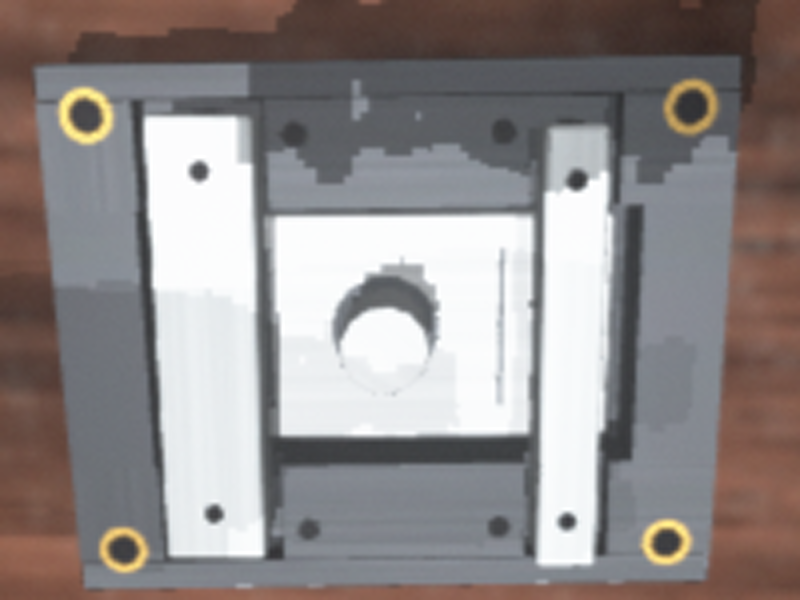

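View pics/w1t.png

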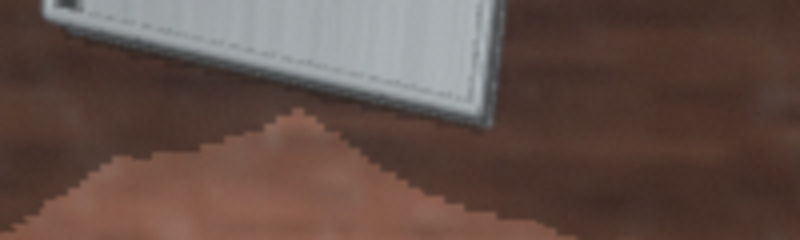

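Run:
```python
from h import *
c=cam("wrist")
def f(p,z): return ray(c,(p[0]/4+180-.375,p[1]/4+90-.375),z)[:2]
for a,b in [((199,171),(214,513)),((577,180),(567,521)),]:
    A,B=f(a,56),f(b,56); v=A-B; print(A.round(1),B.round(1),((A+B)/2).round(1),np.degrees(np.arctan2(v[1],v[0])).round(1))
print("broad corners",[f(p,56).round(1) for p in [(143,115),(262,115),(267,556),(167,556)]])
print("narrow corners",[f(p,56).round(1) for p in [(547,125),(611,125),(596,565),(536,565)]])
print("boss",f((386,350),60))
print(get_state()['tcp_pos'])
# mould frame
```

```text
[482.6  94.2] [484.9  -5.3] [483.8  44.5] 91.3
[586.7  94.6] [590.8  -5. ] [588.7  44.8] 92.3
broad corners [array([467.7, 108.6]), array([500. , 109.4]), array([500.7, -18.7]), array([470.4, -19.5])]
narrow corners [array([577.5, 108.9]), array([594.9, 109.4]), array([600.5, -19. ]), array([582.3, -19.4])]
boss [535.21696448  46.42023711]
[535.91042055  41.03706755 229.9725709 ]
```

Run:
```python
from h import *
c=cam("wrist"); 
g=cv2.cvtColor(c["img"],cv2.COLOR_BGR2HSV)
h=cv2.inRange(g,(15,90,90),(35,255,255)); n,l,s,ce=cv2.connectedComponentsWithStats(h)
L=[]
for i in range(1,n):
    if 40<s[i,4]<150 and 100<ce[i][1]<240: L.append(ray(c,ce[i],40)[:2]); print(L[-1].round(1))
print(np.mean(L,0))
s,R=tool(); print(R.T@( -c["R"].T@c["t"]-s["tcp_pos"]))
go(485,43.5,140,2)
```

```text
[621.6 111.8]
[450.1 105.4]
[454.9 -26.2]
[626.3 -19.9]
[538.21080274  42.78254994]
[  78.19473075    1.88086774 -178.66732074]
t=2.0 tcp=[535.5  42.  230. ] jaw=1.8 q=[-0.25  0.53  0.14  1.8  -0.1   0.82 -0.03] tilt=0.10 grip=1.001 F=[ 0.2  0.8 -0.5]
 shift=[ 0.003  -0.0504  0.0901] turn=-0.003 (or 3.139)
```

```bash
python3 -m handwheel '[[[0.001,-0.025,0.03],0,0.46],[[0.002,-0.05,0.07],0,0.46],[[0.002,-0.051,0.11],0,0.46],[[0.002,-0.051,0.14],0,0.46],[[0.002,-0.051,0.14],0,0.46],[[0.002,-0.051,0.14],0,0.46]]' 60
python3 - <<'E'
from h import *
go(484.3,44,43,2)
c=cam("wrist"); cv2.imwrite("pics/w2.png",c["img"])
c=cam("side"); crop(c,180,120,340,240,5,"pics/d3.png")
E
```

```text
time: 2.8
tcp_pos: [485.7, 41.9, 91.2]
tool_rot: [0.0, 0.696, 0.718, 0.001]
ft_force: [0.1, 0.6, 0.3]
grip_width: 0.536
t=2.8 tcp=[485.7  41.9  91.2] jaw=1.8 q=[-0.23  0.69  0.08  2.08 -0.14  0.38 -0.01] tilt=0.08 grip=0.536 F=[0.1 0.6 0.3]
 shift=[ 0.0021 -0.0014  0.0482] turn=-0.003 (or 3.138)
```

View pics/w2.png

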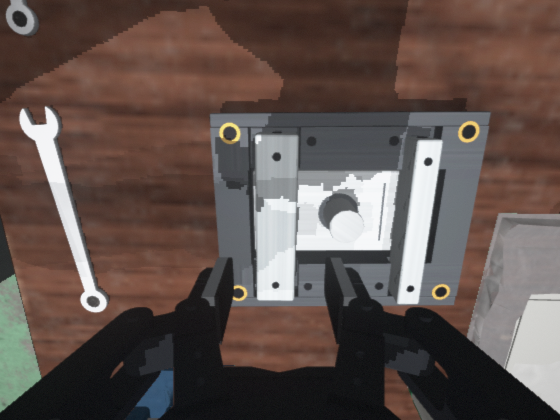

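View pics/d3.png

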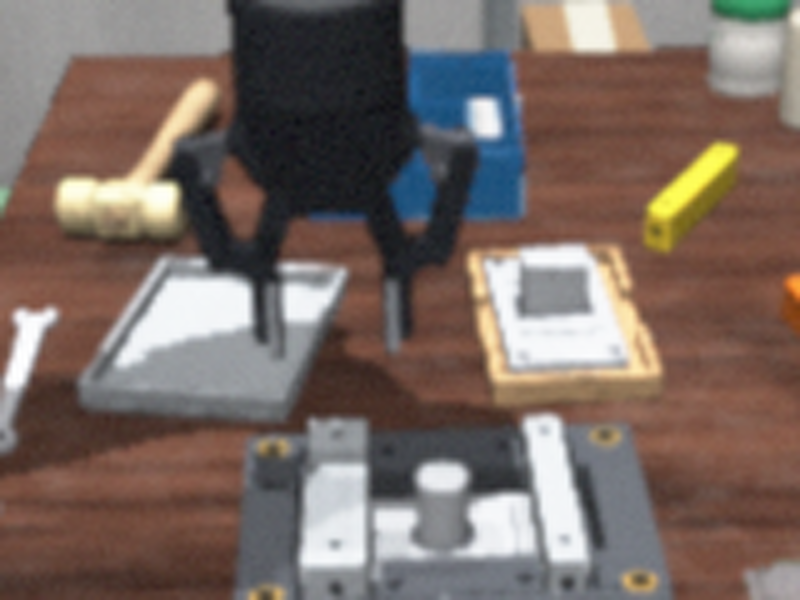

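Run:
```python
from h import *
c=cam("wrist")
for p,z in [((277,157),56),((276,286),56),((428,162),56),((411,289),56),((346,226),60),((230,133),40),((469,132),40),((442,292),40),((239,293),40)]: print(p,ray(c,p,z).round(1))
go(484.3,44,43,2)
```

```text
(277, 157) [485.2  90.4  56. ]
(276, 286) [487.3 -10.   56. ]
(428, 162) [589.3  90.1  56. ]
(411, 289) [593.5  -9.7  56. ]
(346, 226) [536.3  43.   60. ]
(230, 133) [451.  104.3  40. ]
(469, 132) [622.8 110.2  40. ]
(442, 292) [628.4 -21.6  40. ]
(239, 293) [456.4 -27.4  40. ]
t=3.0 tcp=[486.3  41.3  91.4] jaw=1.7 q=[-0.23  0.69  0.08  2.08 -0.14  0.38 -0.01] tilt=0.15 grip=0.543 F=[ 0.1  0.7 -0.1]
 shift=[ 0.0028 -0.002   0.0484] turn=-0.004 (or 3.137)
```

```bash
python3 -m handwheel '[[[0,0,0.02],0,0.46],[[0,0,0.035],0,0.46],[[0,0,0.044],0,0.46],[[0,0,0.048],0,0.46],[[0,0,0.048],0,0.46],[[0,0,0.048],0,0.8],[[0,0,0.048],0,0.8],[[0,0,0.048],0,0.8],[[0,0,0.048],0,0.8],[[0,0,0.048],0,0.8]]' 60
python3 - <<'E'
from h import *
go(484.3,44,43,2)
c=cam("side"); crop(c,180,120,340,240,5,"pics/d4.png")
E
```

```text
time: 4.2
tcp_pos: [485.4, 40.8, 42.2]
tool_rot: [-0.0, 0.696, 0.718, 0.0]
ft_force: [-0.6, 0.3, -0.2]
grip_width: 0.199
t=4.2 tcp=[485.4  40.8  42.2] jaw=1.7 q=[-0.21  0.79  0.05  2.1  -0.15  0.26 -0.  ] tilt=0.00 grip=0.199 F=[-0.6  0.3 -0.2]
 shift=[ 0.0032 -0.001  -0.0008] turn=-0.005 (or 3.137)
```

View pics/d4.png

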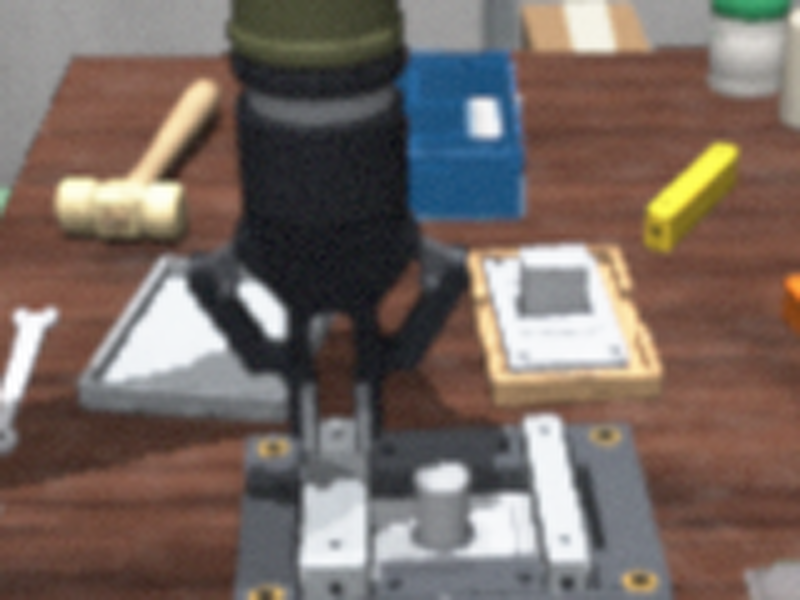

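Run:
```python
from h import *
c=cam("side"); s=get_state(); print((proj(c,[s["tcp_pos"],s["tcp_pos"]+[0,0,19],[486,108,56],[486,-22,56]])-[180,120])*5)
c=cam("wrist"); cv2.imwrite("pics/w3.png",c["img"])
c=cam("scene"); crop(c,190,130,350,250,5,"pics/s3.png")
print(get_state()['time'])
```

```text
[[339.53478962 507.09040845]
 [337.8891196  473.98092701]
 [344.02268452 413.46109307]
 [335.0692334  556.475185  ]]
4.4
```

View pics/w3.png

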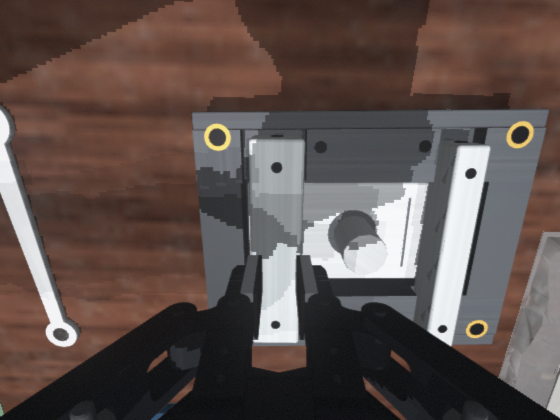

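View pics/s3.png

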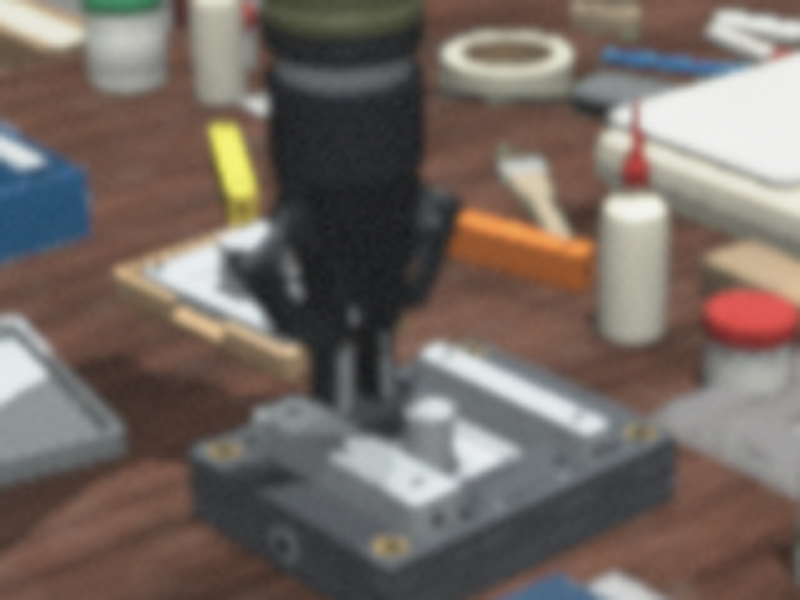

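Run:
```python
from h import *
c=cam("side"); d=cam("scene"); s=get_state()
def tri(a,b):
    P=[k["mtx"]@np.c_[k["R"],k["t"]] for k in (c,d)]
    X=cv2.triangulatePoints(P[0],P[1],np.float64(a).reshape(2,1),np.float64(b).reshape(2,1)); return (X[:3]/X[3]).ravel()
X=tri((248,207.4),(260.4,211)); print(X, proj(c,X),proj(d,X))
print(proj(d,s["tcp_pos"]), (proj(d,s["tcp_pos"])-[190,130])*5, s["tcp_pos"])
cv2.imwrite("pics/a.png",cv2.resize(c["img"][100:220,190:310],None,fx=5,fy=5,interpolation=cv2.INTER_CUBIC))
cv2.imwrite("pics/b.png",cv2.resize(d["img"][160:270,210:330],None,fx=5,fy=5,interpolation=cv2.INTER_CUBIC))
```

```text
[487.04679618  41.36043828  78.98399575] [[247.97856313 208.33090499]] [[260.21025418 210.39027991]]
[[260.21897294 223.6047629 ]] [[351.0948647 468.0238145]] [485.37632217  40.79422264  42.16648257]
```

View pics/a.png

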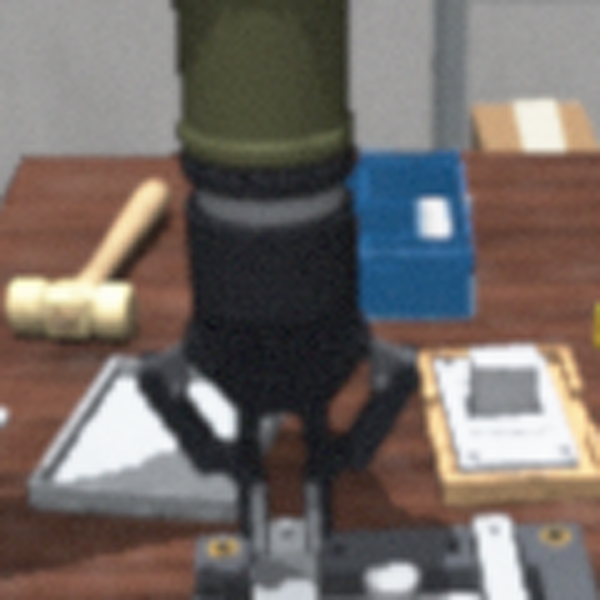

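View pics/b.png

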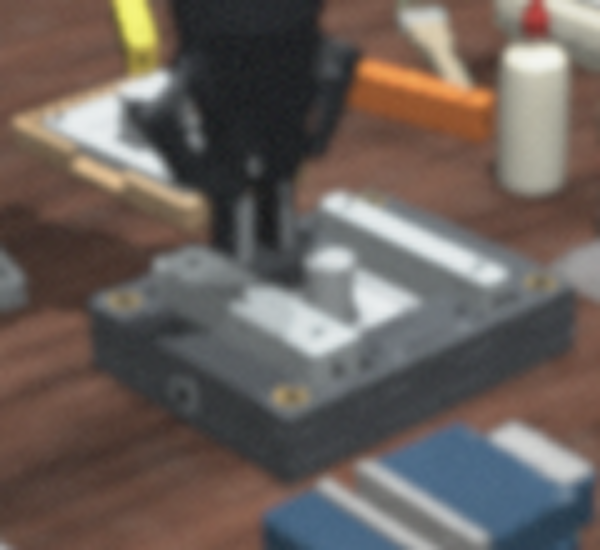

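Run:
```python
from h import *
c=cam("side")
def aty(uv,y):
    d=c["R"].T@np.linalg.solve(c["mtx"],[uv[0],uv[1],1.]); o=-c["R"].T@c["t"]
    return o+d*(y-o[1])/d[1]
print("open .54, tcp z 91:",aty((246.8,190.4),41.5))
print("now, tcp 42:",aty((248,207.4),41.))
print("start: tcp 194",aty((137,78),607),aty((160,78),607))
```

```text
open .54, tcp z 91: [486.32625399  41.5        127.49416922]
now, tcp 42: [487.22611958  41.          81.78303618]
start: tcp 194 [101.4305428  607.         262.72734655] [178.33536686 607.         262.21501685]
```

Run:
```python
from h import *
c=cam("wrist"); s=get_state(); t=s["tcp_pos"]
for dz in (0,10,20,30,40,50): print(dz,proj(c,[t+[-8.5,0,dz],t+[8.5,0,dz]]).round(1).tolist())
crop(c,180,200,380,350,4,"pics/w3z.png")
```

```text
0 [[262.7, 243.6], [289.9, 244.3]]
10 [[261.9, 250.4], [290.5, 251.2]]
20 [[261.0, 258.0], [291.2, 258.8]]
30 [[260.0, 266.5], [291.9, 267.3]]
40 [[258.8, 276.0], [292.7, 276.9]]
50 [[257.5, 286.7], [293.6, 287.6]]
```

View pics/w3z.png

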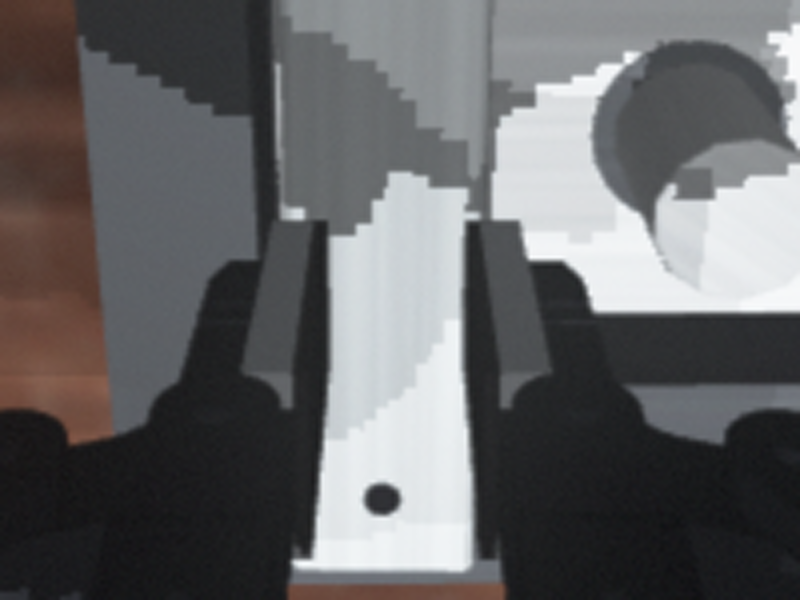

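```bash
python3 -m handwheel '[[[0,-0.001,0],0,0.46],[[0,-0.001,0],0,0.46],[[0,-0.001,0.01],0,0.46],[[0,-0.001,0.02],0,0.46],[[0,-0.001,0.025],0,0.46],[[0,-0.001,0.025],0,0.46],[[0,-0.001,0.025],0,0.46]]' 60
python3 - <<'E'
from h import *
go(486,42,7,2)
c=cam("side"); cv2.imwrite("pics/a5.png",cv2.resize(c["img"][140:240,190:310],None,fx=6,fy=6,interpolation=cv2.INTER_CUBIC))
c=cam("wrist"); crop(c,180,200,380,350,4,"pics/w5z.png")
E
```

```text
time: 5.48
tcp_pos: [484.4, 40.8, 17.2]
tool_rot: [0.0, 0.696, 0.718, 0.0]
ft_force: [0.6, 0.5, -0.3]
grip_width: 0.541
t=5.5 tcp=[484.4  40.8  17.2] jaw=1.7 q=[-0.2   0.83  0.04  2.11 -0.15  0.2   0.  ] tilt=0.00 grip=0.541 F=[ 0.6  0.5 -0.3]
 shift=[0.0012 0.0016 0.0102] turn=-0.005 (or 3.137)
```

View pics/a5.png

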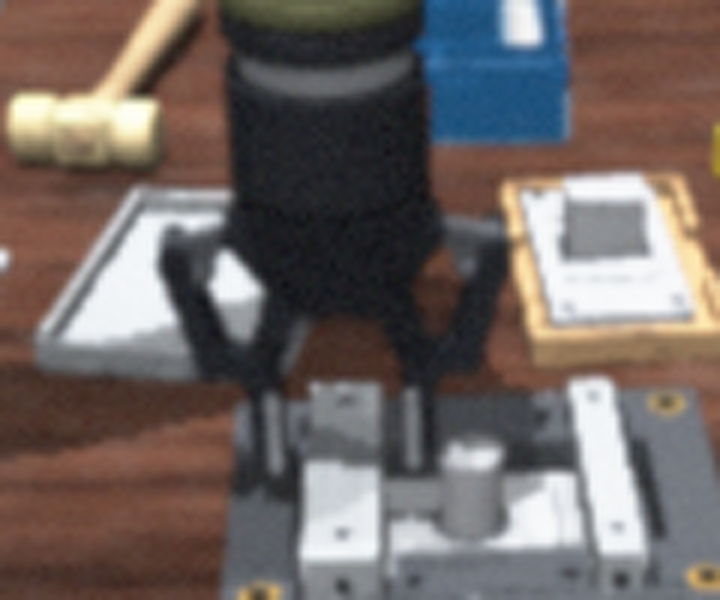

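View pics/w5z.png

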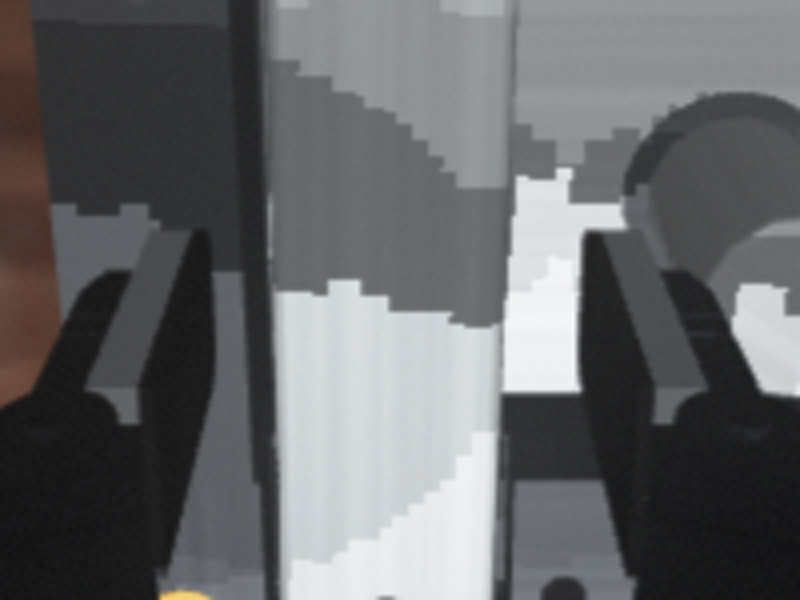

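Run:
```python
from h import *
c=cam("side")
def aty(uv,y):
    d=c["R"].T@np.linalg.solve(c["mtx"],[uv[0],uv[1],1.]); o=-c["R"].T@c["t"]
    return o+d*(y-o[1])/d[1]
for r in (470,478):
  for u in (268,283,405,425): print(r,u,aty((u/6+190-.4,r/6+140-.4),30).round(1))
w=cam("wrist");s=get_state();t=s["tcp_pos"]
for dz in (20,30,40): print(dz,((proj(w,[t+[-15,11,dz],t+[15,11,dz],t+[-23,11,dz],t+[23,11,dz]])-[180,200])*4).round().tolist())
```

```text
470 268 [454.   30.   59.8]
470 283 [459.9  30.   59.7]
470 405 [508.3  30.   58.5]
470 425 [516.3  30.   58.3]
478 268 [453.8  30.   56. ]
478 283 [459.7  30.   55.9]
478 405 [508.2  30.   54.8]
478 425 [516.2  30.   54.6]
20 [[278.0, 159.0], [495.0, 164.0], [220.0, 157.0], [553.0, 166.0]]
30 [[271.0, 189.0], [501.0, 195.0], [209.0, 187.0], [562.0, 197.0]]
40 [[263.0, 223.0], [508.0, 229.0], [198.0, 221.0], [573.0, 231.0]]
```

```bash
python3 -m handwheel '[[[0,0.0015,0.006],0,0.46],[[0,0.0015,0.011],0,0.46],[[0,0.0015,0.0125],0,0.46],[[0,0.0015,0.0125],0,0.46],[[0,0.0015,0.0125],0,0.55],[[0,0.0015,0.0125],0,0.62],[[0,0.0015,0.0125],0,0.75],[[0,0.0015,0.0125],0,0.8],[[0,0.0015,0.0125],0,0.8],[[0,0.0015,0.0125],0,0.8]]' 60
python3 - <<'E'
from h import *
go(486,42,7,2)
c=cam("side"); cv2.imwrite("pics/a6.png",cv2.resize(c["img"][140:240,190:310],None,fx=6,fy=6,interpolation=cv2.INTER_CUBIC))
E
```

```text
time: 6.92
tcp_pos: [485.7, 40.8, 5.1]
tool_rot: [-0.0, 0.696, 0.718, 0.0]
ft_force: [-2.0, 0.1, 5.0]
grip_width: 0.336
t=6.9 tcp=[485.7  40.8   5.1] jaw=1.7 q=[-0.2   0.86  0.03  2.11 -0.15  0.17  0.  ] tilt=0.01 grip=0.336 F=[-2.   0.1  5. ]
 shift=[ 0.0012  0.0003 -0.0019] turn=-0.005 (or 3.137)
```

View pics/a6.png

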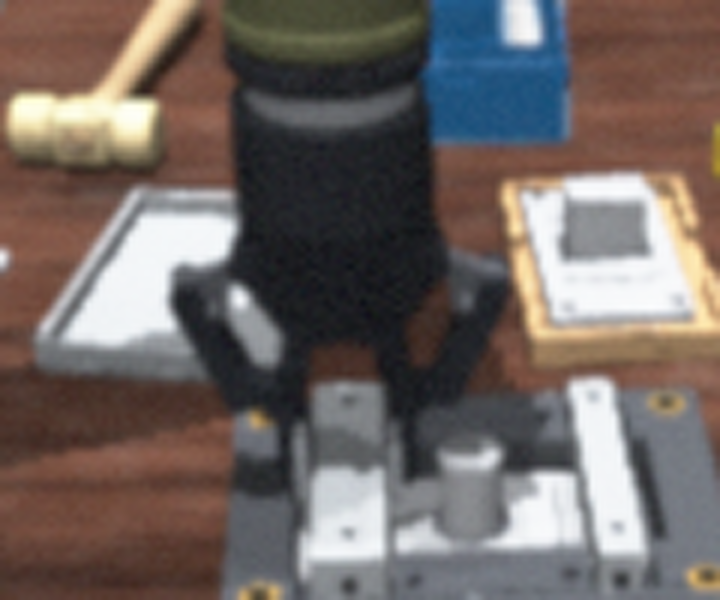

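```bash
python3 -m handwheel '[[[0,0,-0.005],0,0.85],[[0,0,-0.015],0,0.85],[[0,0,-0.035],0,0.85],[[0,0,-0.06],0,0.85],[[0,0,-0.085],0,0.85],[[0,0,-0.11],0,0.85],[[0,0,-0.12],0,0.85],[[0,0,-0.12],0,0.85],[[0,0,-0.12],0,0.85]]' 80
python3 - <<'E'
from h import *
a=np.radians(79.5-90); 
go(404-28*np.cos(a),293-28*np.sin(a),110,-10.5)
c=cam("side"); crop(c,180,100,340,220,5,"pics/a7.png")
c=cam("wrist"); cv2.imwrite("pics/w7.png",c["img"])
E
```

```text
time: 8.1
tcp_pos: [485.2, 40.8, 123.9]
tool_rot: [-0.001, 0.696, 0.718, -0.001]
ft_force: [-0.1, 0.3, -3.4]
grip_width: 0.331
t=8.1 tcp=[485.2  40.8 123.9] jaw=1.7 q=[-0.24  0.63  0.1   2.05 -0.13  0.46 -0.01] tilt=0.09 grip=0.331 F=[-0.1  0.3 -3.4]
 shift=[ 0.2605 -0.1009  0.0141] turn=0.213 (or -2.928)
```

View pics/a7.png

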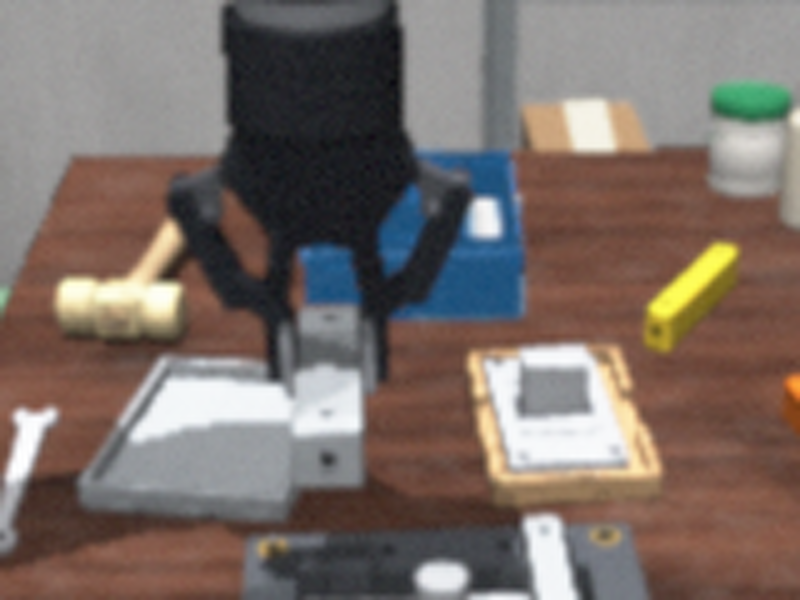

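View pics/w7.png

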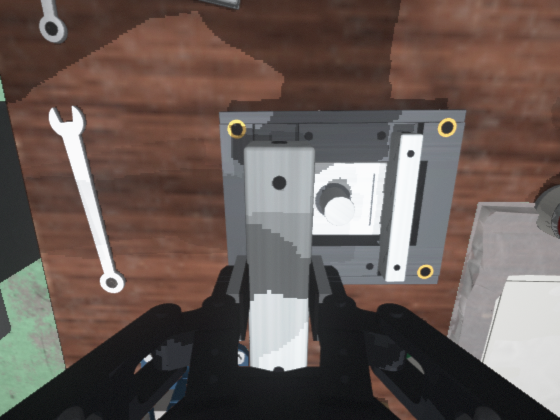

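```bash
python3 -m handwheel '[[[0.03,-0.01,0],0.03,0.85],[[0.07,-0.027,0],0.07,0.85],[[0.11,-0.043,0],0.11,0.85],[[0.15,-0.058,0],0.15,0.85],[[0.19,-0.074,0],0.19,0.85],[[0.225,-0.088,0],0.213,0.85],[[0.25,-0.097,0],0.213,0.85],[[0.26,-0.101,0],0.213,0.85],[[0.26,-0.101,0],0.213,0.85],[[0.26,-0.101,0],0.213,0.85]]' 80
python3 - <<'E'
from h import *
a=np.radians(-10.5); 
go(404-28*np.cos(a),293-28*np.sin(a),-15,-10.5)
c=cam("wrist"); cv2.imwrite("pics/w8.png",c["img"])
E
```

```text
time: 9.45
tcp_pos: [377.8, 296.0, 124.6]
tool_rot: [0.0, 0.769, 0.639, -0.0]
ft_force: [-0.4, -1.0, -3.0]
grip_width: 0.323
t=9.4 tcp=[377.8 296.  124.6] jaw=-10.6 q=[-0.92  0.64  0.25  2.08 -0.33  0.46 -0.6 ] tilt=0.07 grip=0.323 F=[-0.4 -1.  -3. ]
 shift=[ 0.002  -0.0017  0.1396] turn=-0.002 (or 3.140)
```

View pics/w8.png

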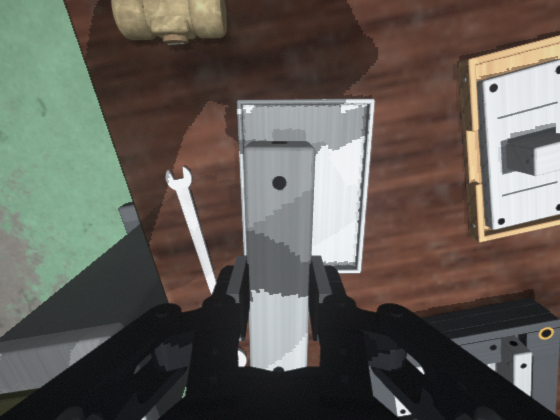

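Tray corners at (239,101), (374,100), (359,272) show the tray aligned with the bar; check its position.

Run:
```python
from h import *
c=cam("wrist")
a=[ray(c,p,14)[:2] for p in [(239,101),(374,100),(359,272)]]
print(a,(a[0]+a[2])/2,[np.linalg.norm(a[1]-a[0]),np.linalg.norm(a[2]-a[1])],np.degrees(np.arctan2(*(a[1]-a[0])[::-1])),np.degrees(np.arctan2(*(a[1]-a[2])[::-1])))
```

```text
[array([361.13224811, 388.14167691]), array([477.47407375, 367.03818322]), array([446.35066323, 201.03884624])] [403.74145567 294.59026158] [np.float64(118.24033930673774), np.float64(168.89181910282852)] -10.281215895738242 79.38083325886205
```

```bash
python3 -m handwheel '[[[0.001,-0.002,0.03],0,0.85],[[0.001,-0.002,0.07],0,0.85],[[0.001,-0.002,0.105],0,0.85],[[0.001,-0.002,0.128],0,0.85],[[0.001,-0.002,0.138],0,0.85],[[0.001,-0.002,0.1415],0,0.85],[[0.001,-0.002,0.1435],0,0.85],[[0.001,-0.002,0.1435],0,0.85],[[0.001,-0.002,0.1435],0,0.85]]' 80
python3 - <<'E'
from h import *
go(376.5,298,-20,-10.5)
c=cam("scene"); crop(c,130,150,250,240,6,"pics/s9.png")
E
```

```text
time: 10.68
tcp_pos: [375.6, 299.3, -18.3]
tool_rot: [-0.0, 0.769, 0.64, 0.001]
ft_force: [-0.8, -0.2, -3.0]
grip_width: 0.326
t=10.7 tcp=[375.6 299.3 -18.3] jaw=-10.5 q=[-0.8   0.91  0.05  2.14 -0.41  0.11 -0.54] tilt=0.06 grip=0.326 F=[-0.8 -0.2 -3. ]
 shift=[-0.0012  0.0011  0.0017] turn=0.000 (or -3.141)
```

View pics/s9.png

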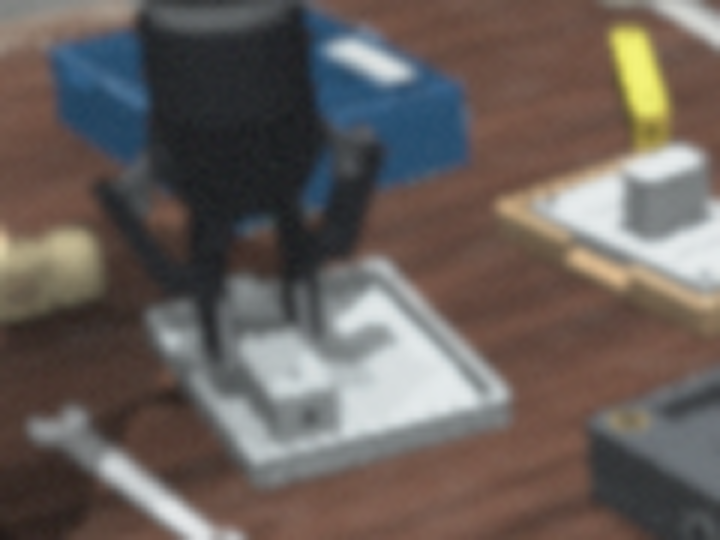

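```bash
python3 -m handwheel '[[[0,0,0.001],0,0.85],[[0,0,0.002],0,0.85],[[0,0,0.003],0,0.85],[[0,0,0.003],0,0.85]]' 80
python3 -m handwheel '[[[0,0,0],0,0.62],[[0,0,0],0,0.5],[[0,0,0],0,0.46],[[0,0,0],0,0.46]]' 80
python3 -m handwheel '[[[0,0,-0.02],0,0.46],[[0,0,-0.05],0,0.46],[[0,0,-0.09],0,0.46],[[0,0,-0.13],0,0.46],[[0,0,-0.145],0,0.46],[[0,0,-0.145],0,0.5],[[0,0,-0.145],0,0.5]]' 60
python3 - <<'E'
from h import *
go(592,42,70,2.5)
c=cam("wrist"); cv2.imwrite("pics/w9.png",c["img"])
E
```

```text
time: 11.22
tcp_pos: [375.5, 299.2, -19.9]
tool_rot: [-0.0, 0.769, 0.639, 0.001]
ft_force: [-1.7, -1.8, 19.7]
grip_width: 0.332
time: 11.72
tcp_pos: [375.2, 299.0, -22.0]
tool_rot: [-0.0, 0.769, 0.64, -0.0]
ft_force: [0.1, 0.5, 0.2]
grip_width: 0.537
time: 12.6
tcp_pos: [374.8, 298.7, 122.5]
tool_rot: [-0.0, 0.769, 0.64, -0.001]
ft_force: [-1.2, -0.3, -0.2]
grip_width: 0.5
t=12.6 tcp=[374.8 298.7 122.5] jaw=-10.5 q=[-0.93  0.64  0.26  2.08 -0.35  0.46 -0.59] tilt=0.08 grip=0.500 F=[-1.2 -0.3 -0.2]
 shift=[-0.2129  0.2603  0.0524] turn=-0.226 (or 2.915)
```

View pics/w9.png

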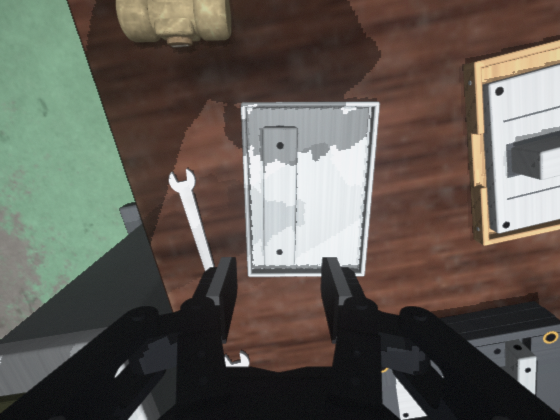

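```bash
python3 -m handwheel '[[[-0.03,0.036,0],-0.04,0.5],[[-0.07,0.085,0],-0.09,0.5],[[-0.11,0.134,0],-0.13,0.5],[[-0.15,0.183,0],-0.18,0.5],[[-0.18,0.22,0.01],-0.226,0.5],[[-0.2,0.245,0.02],-0.226,0.5],[[-0.213,0.26,0.04],-0.226,0.5],[[-0.213,0.26,0.052],-0.226,0.5],[[-0.213,0.26,0.052],-0.226,0.5]]' 60
python3 - <<'E'
from h import *
c=cam("wrist"); crop(c,180,90,380,240,4,"pics/w10.png")
cv2.imwrite("pics/w10f.png",c["img"])
g=cv2.cvtColor(c["img"],cv2.COLOR_BGR2HSV)
h=cv2.inRange(g,(15,90,90),(35,255,255)); n,l,s,ce=cv2.connectedComponentsWithStats(h)
for i in range(1,n):
    if 40<s[i,4]<250: print(ce[i].round(1),ray(c,ce[i],40)[:2].round(1))
go(591,42,5,2.5)
E
```

```text
time: 13.78
tcp_pos: [590.1, 43.5, 69.5]
tool_rot: [-0.002, 0.691, 0.723, -0.001]
ft_force: [-0.6, -0.3, -0.2]
grip_width: 0.502
[100.1 303.8] [455.4 -26.3]
[316.7 306.2] [623.8 -20.7]
t=13.8 tcp=[590.8  43.8  70.5] jaw=2.6 q=[-0.21  0.82  0.11  1.78 -0.15  0.56  0.04] tilt=0.15 grip=0.501 F=[0.1 0.2 0. ]
 shift=[-0.0019  0.0003  0.0655] turn=0.001 (or -3.140)
```

View pics/w10f.png

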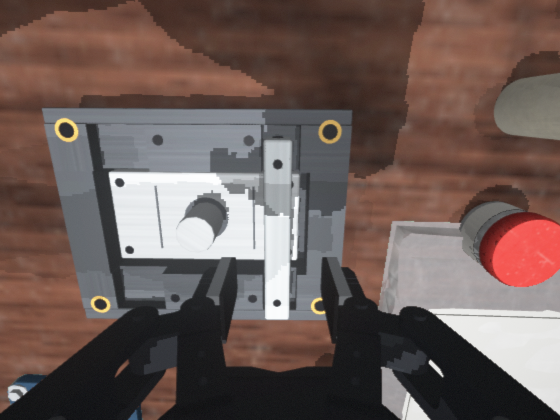

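```bash
python3 -m handwheel '[[[-0.001,-0.001,0.02],0,0.5],[[-0.001,-0.001,0.04],0,0.5],[[-0.001,-0.001,0.055],0,0.5],[[-0.001,-0.001,0.062],0,0.5],[[-0.001,-0.001,0.065],0,0.5],[[-0.001,-0.001,0.065],0,0.6],[[-0.001,-0.001,0.065],0,0.7],[[-0.001,-0.001,0.065],0,0.8],[[-0.001,-0.001,0.065],0,0.9],[[-0.001,-0.001,0.065],0,0.95],[[-0.001,-0.001,0.065],0,0.95]]' 70
python3 -m handwheel '[[[0,0,-0.005],0,0.95],[[0,0,-0.015],0,0.95],[[0,0,-0.035],0,0.95],[[0,0,-0.06],0,0.95],[[0,0,-0.085],0,0.95],[[0,0,-0.11],0,0.95],[[0,0,-0.12],0,0.95],[[0,0,-0.12],0,0.95],[[0,0,-0.12],0,0.95]]' 80
python3 - <<'E'
from h import *
a=np.radians(-10.5); 
go(403.8+29*np.cos(a),294+29*np.sin(a)+2,125,-10.5)
c=cam("side"); crop(c,180,100,340,220,5,"pics/a11.png")
c=cam("wrist"); cv2.imwrite("pics/w11.png",c["img"])
E
```

```text
time: 15.2
tcp_pos: [591.4, 41.2, 6.9]
tool_rot: [0.0, 0.692, 0.722, 0.0]
ft_force: [-1.1, -0.2, 5.3]
grip_width: 0.188
time: 16.32
tcp_pos: [590.4, 41.2, 125.2]
tool_rot: [-0.001, 0.692, 0.722, -0.001]
ft_force: [-0.6, 0.0, -2.5]
grip_width: 0.187
t=16.3 tcp=[590.4  41.2 125.2] jaw=2.5 q=[-0.22  0.74  0.13  1.74 -0.14  0.67  0.03] tilt=0.11 grip=0.187 F=[-0.6  0.  -2.5]
 shift=[ 0.2561 -0.1472  0.0005] turn=0.226 (or -2.915)
```

View pics/a11.png

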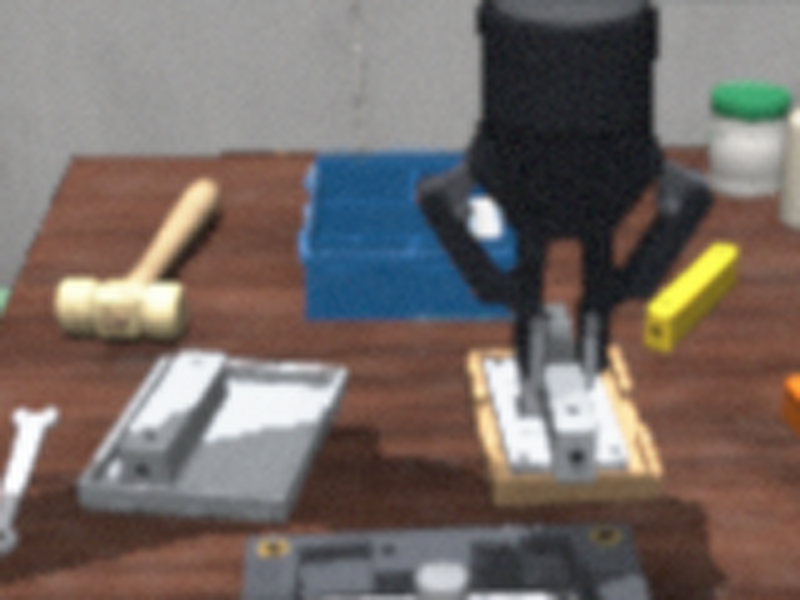

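View pics/w11.png

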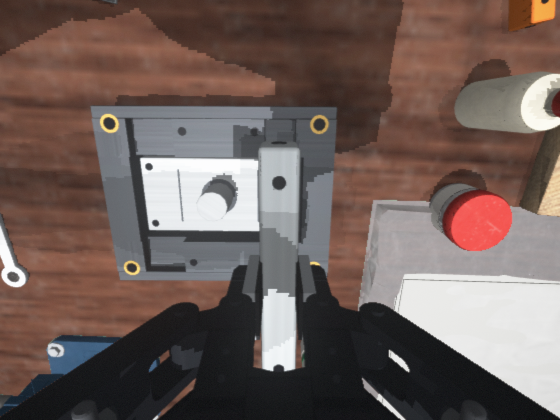

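```bash
python3 -m handwheel '[[[0.03,-0.017,0],0.03,0.95],[[0.07,-0.04,0],0.07,0.95],[[0.11,-0.063,0],0.11,0.95],[[0.15,-0.086,0],0.15,0.95],[[0.19,-0.109,0],0.19,0.95],[[0.22,-0.127,0],0.226,0.95],[[0.246,-0.141,0],0.226,0.95],[[0.256,-0.147,0],0.226,0.95],[[0.256,-0.147,0],0.226,0.95],[[0.256,-0.147,0],0.226,0.95]]' 80
python3 - <<'E'
from h import *
a=np.radians(-10.5); 
go(403.8+29*np.cos(a),294+29*np.sin(a)+2,-16,-10.5)
c=cam("wrist"); cv2.imwrite("pics/w12.png",c["img"])
E
```

```text
time: 17.68
tcp_pos: [434.5, 288.9, 126.2]
tool_rot: [0.001, 0.77, 0.639, -0.0]
ft_force: [-0.4, 0.0, -2.7]
grip_width: 0.183
t=17.7 tcp=[434.5 288.9 126.2] jaw=-10.6 q=[-0.83  0.67  0.25  1.96 -0.3   0.55 -0.55] tilt=0.07 grip=0.183 F=[-0.4  0.  -2.7]
 shift=[ 0.0015 -0.0026  0.1422] turn=-0.002 (or 3.139)
```

View pics/w12.png

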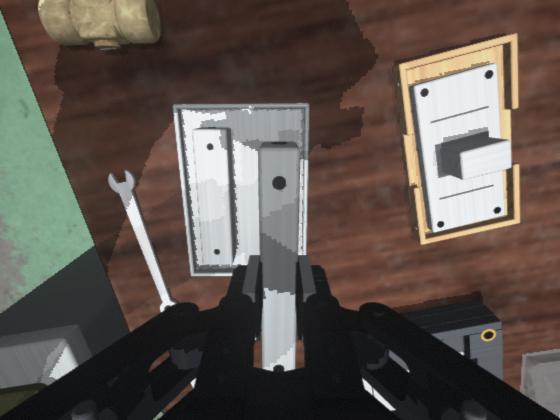

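Good, placing. The view also gives cradle A (corners (400,66), (517,35), (520,220), (421,243)).

```bash
python3 -m handwheel '[[[0.001,-0.002,0.03],0,0.95],[[0.001,-0.002,0.07],0,0.95],[[0.001,-0.002,0.105],0,0.95],[[0.001,-0.002,0.128],0,0.95],[[0.001,-0.002,0.138],0,0.95],[[0.001,-0.002,0.142],0,0.95],[[0.001,-0.002,0.144],0,0.95],[[0.001,-0.002,0.1455],0,0.95],[[0.001,-0.002,0.1455],0,0.95]]' 80
python3 -m handwheel '[[[0,0,0],0,0.75],[[0,0,0],0,0.65],[[0,0,0],0,0.65],[[0,0,0],0,0.65]]' 80
python3 -m handwheel '[[[0,0,-0.02],0,0.65],[[0,0,-0.05],0,0.65],[[0,0,-0.09],0,0.6],[[0,0,-0.13],0,0.4],[[0,0,-0.17],0,0.3],[[0,0,-0.19],0,0.3],[[0,0,-0.19],0,0.3]]' 60
python3 - <<'E'
from h import *
go(538.5,42,100,2)
c=cam("wrist"); cv2.imwrite("pics/w13.png",c["img"])
P=[ray(c,p,18)[:2] for p in [(400,66),(517,35),(520,220),(421,243)]]
E
```

```text
time: 18.85
tcp_pos: [432.3, 292.3, -18.1]
tool_rot: [0.0, 0.769, 0.639, 0.001]
ft_force: [-0.8, -0.2, 5.6]
grip_width: 0.186
time: 19.35
tcp_pos: [431.6, 292.0, -19.4]
tool_rot: [-0.0, 0.769, 0.64, 0.0]
ft_force: [0.2, 1.2, -0.3]
grip_width: 0.345
time: 20.23
tcp_pos: [432.4, 292.6, 171.9]
tool_rot: [0.0, 0.769, 0.64, 0.002]
ft_force: [-0.5, -0.7, -0.1]
grip_width: 0.698
t=20.2 tcp=[432.4 292.6 171.9] jaw=-10.5 q=[-0.87  0.6   0.31  1.92 -0.28  0.66 -0.57] tilt=0.19 grip=0.698 F=[-0.5 -0.7 -0.1]
 shift=[-0.2273  0.1497  0.0717] turn=-0.218 (or 2.924)
```

View pics/w13.png

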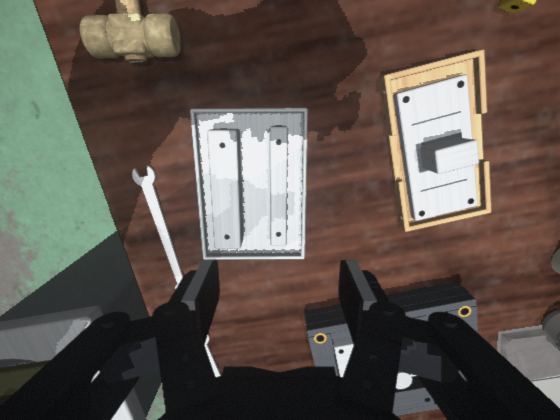

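Run:
```python
from h import *
c=cam("wrist"); crop(c,180,90,320,195,5,"pics/w14.png"); crop(c,375,40,500,240,4,"pics/w15.png")
def pr(n,ps,z):
    A=np.array([ray(c,p,z)[:2] for p in ps]); print(n,A.round(1).tolist(),A.mean(0).round(1),"ang01",np.degrees(np.arctan2(*(A[0]-A[-1])[::-1])).round(1))
pr("tray",[(192,109),(307,109),(303,258),(203,259)],14)
pr("broad",[(222,145),(227,238)],31)
pr("narrow",[(279,143),(278,236)],31)
pr("ins",[(406,99),(461,85),(473,206),(421,214)],22)
pr("crA",[(385,75),(484,51),(490,211),(405,230)],18)
```

```text
tray [[360.4, 388.0], [476.2, 366.5], [445.4, 201.0], [328.2, 221.4]] [402.6 294.2] ang01 79.1
broad [[385.3, 348.2], [366.8, 248.9]] [376.1 298.6] ang01 79.4
narrow [[442.1, 339.7], [422.6, 241.0]] [432.3 290.3] ang01 78.9
ins [[573.4, 358.0], [627.1, 361.1], [639.1, 233.1], [582.5, 234.2]] [605.5 296.6] ang01 94.2
crA [[556.0, 383.9], [651.2, 387.8], [660.2, 222.0], [565.3, 216.5]] [608.2 302.5] ang01 93.2
```

View pics/w15.png

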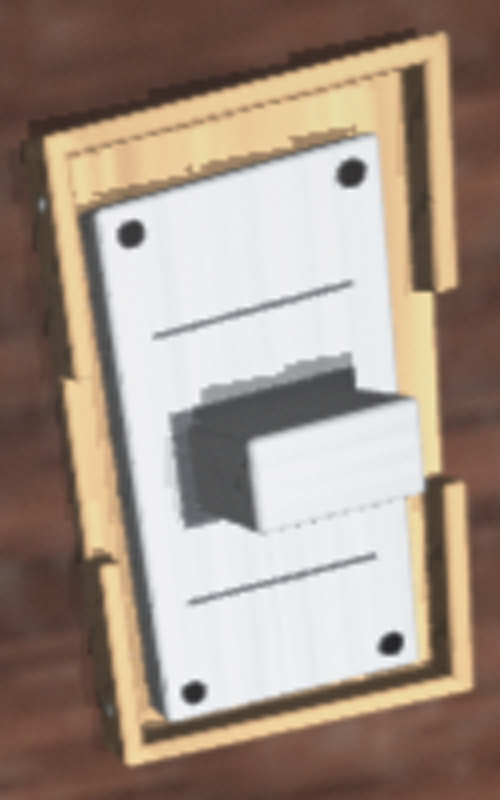

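```bash
python3 -m handwheel '[[[-0.04,0.026,0],-0.05,0.4],[[-0.09,0.059,0],-0.1,0.4],[[-0.13,0.086,0.01],-0.15,0.4],[[-0.17,0.112,0.02],-0.2,0.4],[[-0.2,0.132,0.04],-0.218,0.4],[[-0.22,0.145,0.06],-0.218,0.4],[[-0.227,0.15,0.072],-0.218,0.4],[[-0.227,0.15,0.072],-0.218,0.4],[[-0.227,0.15,0.072],-0.218,0.4]]' 60
python3 - <<'E'
from h import *
go(537,42,-5,2)
c=cam("wrist"); cv2.imwrite("pics/w16.png",c["img"])
E
```

```text
time: 21.45
tcp_pos: [537.6, 43.2, 98.8]
tool_rot: [-0.0, 0.694, 0.72, 0.0]
ft_force: [0.0, -0.2, 0.7]
grip_width: 0.6
t=21.4 tcp=[537.6  43.2  98.8] jaw=2.1 q=[-0.25  0.72  0.14  1.92 -0.19  0.51  0.06] tilt=0.06 grip=0.600 F=[ 0.  -0.2  0.7]
 shift=[-0.0013 -0.0006  0.1038] turn=0.002 (or -3.139)
```

View pics/w16.png

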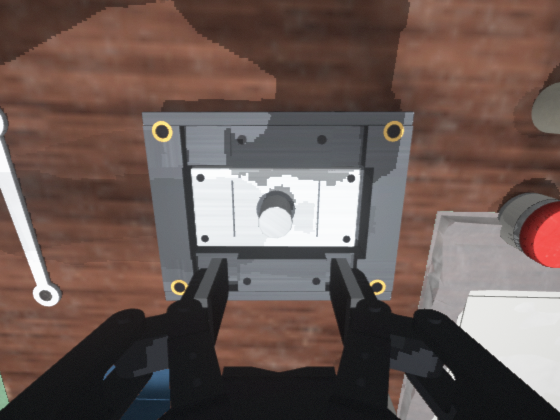

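Run:
```python
from h import *
c=cam("wrist"); 
def pr(n,ps,z):
    A=np.array([ray(c,p,z)[:2] for p in ps]); print(n,A.round(1).tolist(),A.mean(0).round(1),"ang10",np.degrees(np.arctan2(*(A[1]-A[0])[::-1])).round(1))
pr("ins",[(200,178),(351,178),(347,239),(205,239)],26)
pr("boss",[(276,221)],60)
pr("brass",[(162,131),(394,131),(377,287),(179,287)],40)
go(537,42,-5,2)
```

```text
ins [[473.8, 67.5], [597.7, 72.0], [600.0, 17.8], [476.0, 13.4]] [536.9  42.7] ang10 2.1Traceback (most recent call last):
  File "<stdin>", line 6, in <module>
  File "<stdin>", line 4, in pr
IndexError: index 1 is out of bounds for axis 0 with size 1
```

```bash
python3 -m handwheel '[[[0,-0.001,0.03],0,0.4],[[0,-0.001,0.065],0,0.4],[[0,-0.001,0.09],0,0.4],[[0,-0.001,0.1],0,0.4],[[0,-0.001,0.102],0,0.4],[[0,-0.001,0.102],0,0.55],[[0,-0.001,0.102],0,0.65],[[0,-0.001,0.102],0,0.75],[[0,-0.001,0.102],0,0.85],[[0,-0.001,0.102],0,0.85],[[0,-0.001,0.102],0,0.85]]' 90
python3 -m handwheel '[[[0,0,-0.004],0,0.88],[[0,0,-0.012],0,0.88],[[0,0,-0.025],0,0.88],[[0,0,-0.045],0,0.88],[[0,0,-0.07],0,0.88],[[0,0,-0.1],0,0.88],[[0,0,-0.13],0,0.88],[[0,0,-0.155],0,0.88],[[0,0,-0.165],0,0.88],[[0,0,-0.165],0,0.88]]' 110
python3 - <<'E'
from h import *
go(568,-305.5,160,-100.3)
c=cam("side"); crop(c,180,60,340,220,4,"pics/a17.png")
c=cam("wrist"); cv2.imwrite("pics/w17.png",c["img"])
E
```

```text
time: 22.92
tcp_pos: [536.3, 41.5, -2.2]
tool_rot: [-0.0, 0.695, 0.719, -0.0]
ft_force: [-2.5, -0.2, 9.2]
grip_width: 0.275
time: 24.18
tcp_pos: [536.9, 41.5, 162.1]
tool_rot: [0.0, 0.695, 0.719, 0.0]
ft_force: [-0.4, 0.2, -4.9]
grip_width: 0.27
t=24.2 tcp=[536.9  41.5 162.1] jaw=2.0 q=[-0.27  0.63  0.17  1.88 -0.17  0.65  0.04] tilt=0.05 grip=0.270 F=[-0.4  0.2 -4.9]
 shift=[-0.3479  0.019   0.002 ] turn=-1.356 (or 1.786)
```

View pics/a17.png

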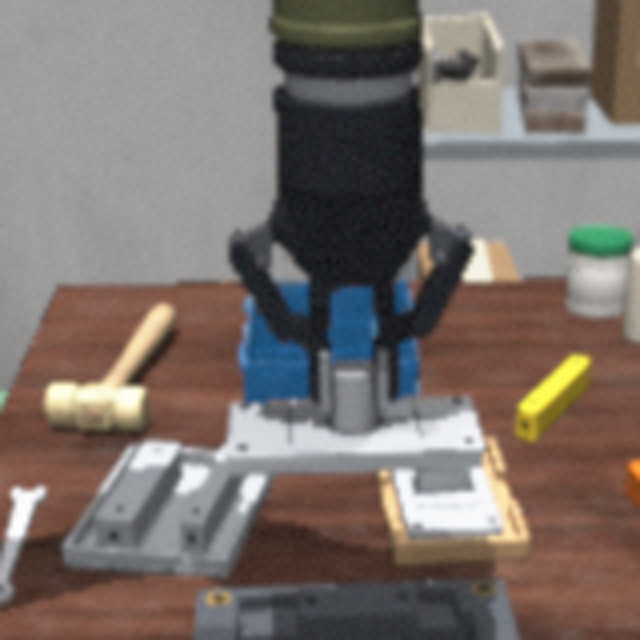

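View pics/w17.png

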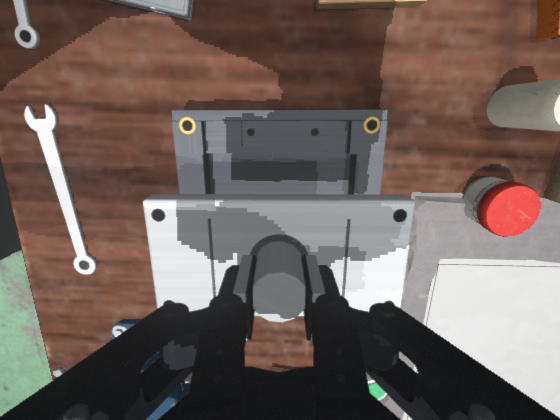

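```bash
python3 -m handwheel '[[[-0.015,0,0],0.07,0.88],[[-0.045,0.003,0],0.2,0.88],[[-0.075,0.005,0],0.34,0.88],[[-0.105,0.007,0],0.48,0.88],[[-0.14,0.009,0],0.62,0.88],[[-0.175,0.011,0],0.76,0.88],[[-0.21,0.013,0],0.9,0.88],[[-0.245,0.015,0],1.04,0.88],[[-0.28,0.017,0],1.18,0.88],[[-0.31,0.018,0],1.32,0.88],[[-0.33,0.019,0],1.45,0.88],[[-0.34,0.019,0],1.56,0.88]]' 110
python3 - <<'E'
from h import *
go(568,-305.5,160,-100.3)
E
```

```text
time: 25.78
tcp_pos: [566.1, -300.5, 160.7]
tool_rot: [0.0, 1.0, 0.018, -0.001]
ft_force: [-1.0, -0.1, -4.5]
grip_width: 0.266
t=25.8 tcp=[ 566.1 -300.5  160.7] jaw=-87.9 q=[ 0.12  0.82  0.59  1.57 -0.53  0.92 -0.65] tilt=0.13 grip=0.266 F=[-1.  -0.1 -4.5]
 shift=[0.0017 0.005  0.0007] turn=0.217 (or -2.925)
```

```bash
python3 -m handwheel '[[[0.001,0.003,0],0.1,0.88],[[0.002,0.005,0],0.2,0.88],[[0.002,0.005,0],0.217,0.88],[[0.002,0.005,0],0.217,0.88],[[0.002,0.005,0],0.217,0.88]]' 110
python3 - <<'E'
from h import *
go(568,-305.5,160,-100.3)
c=cam("wrist"); cv2.imwrite("pics/w18.png",c["img"])
c=cam("side"); crop(c,180,180,380,420,3,"pics/a18.png")
E
```

```text
time: 26.4
tcp_pos: [569.7, -302.6, 161.5]
tool_rot: [-0.0, 0.996, -0.085, -0.0]
ft_force: [0.7, 0.6, -4.7]
grip_width: 0.266
t=26.4 tcp=[ 569.7 -302.6  161.5] jaw=-99.8 q=[ 0.09  0.84  0.64  1.56 -0.59  0.94 -0.81] tilt=0.03 grip=0.266 F=[ 0.7  0.6 -4.7]
 shift=[-0.0012  0.0032  0.0015] turn=0.009 (or -3.133)
```

View pics/w18.png

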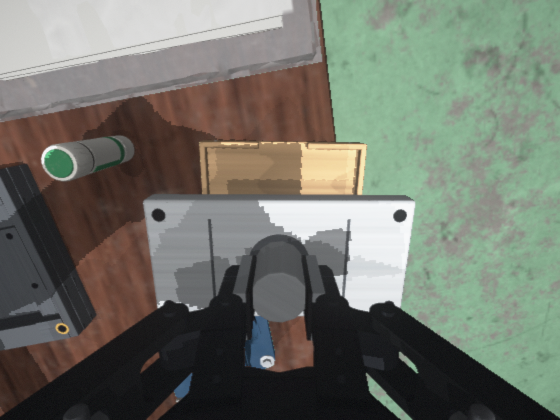

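View pics/a18.png

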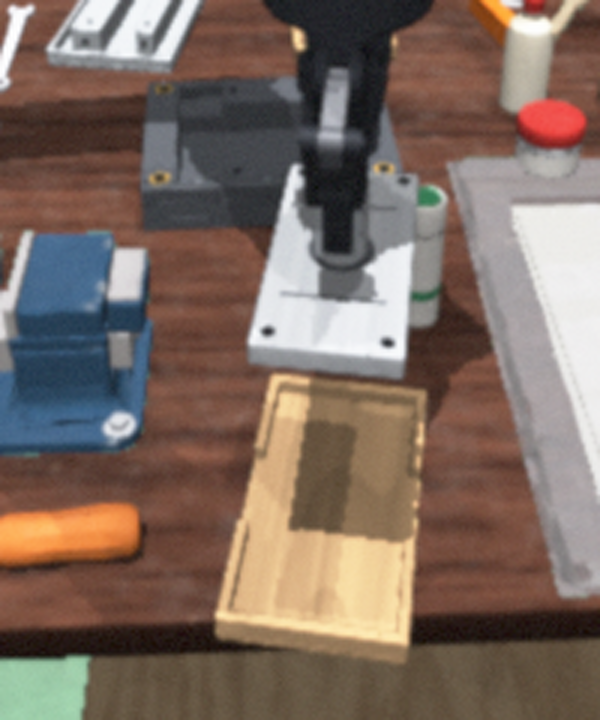

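Run:
```python
from h import *
c=cam("wrist"); a,b=[ray(c,p,18)[:2] for p in [(199,143),(366,144)]]
v=a-b; L=np.linalg.norm(v); v/=L; n=np.array([-v[1],v[0]]); print(a,b,L,np.degrees(np.arctan2(v[1],v[0])), (a+b)/2+49*n)
# inserts holes (held) plate top at z=tcp+14.2+14
z=get_state()["tcp_pos"][2]+28.2
p,q=[ray(c,k,z)[:2] for k in [(158,215),(400,216)]]; w=p-q; print(p,q,np.linalg.norm(w),np.degrees(np.arctan2(w[1],w[0])))
m=(p+q)/2; w/=np.linalg.norm(w); print("insert centre", m+27*np.array([-w[1],w[0]]))
d=cam("side")
B=[ray(d,(x/3+180-.33,y/3+180-.33),18)[:2] for x,y in [(272,377),(426,392),(409,650),(216,636)]]
print(np.mean(B,0),B)
go(568,-305.5,0,-100.3)
```

```text
[ 631.36706798 -229.5758051 ] [ 601.40401128 -396.65201043] 169.74169539336677 79.83278850441653 [ 568.15499709 -304.46435483]
[ 609.01903731 -245.62242847] [ 587.46095023 -367.09279806] 123.36856085567292 79.93615836728277
insert centre [ 571.65542509 -301.63948777]
[ 567.53067525 -310.77312457] [array([ 535.30158503, -216.28632361]), array([ 630.7864576 , -232.68598769]), array([ 599.66622815, -402.64163721]), array([ 504.3684302 , -391.47854978])]
t=26.6 tcp=[ 570.  -302.5  161.8] jaw=-99.8 q=[ 0.09  0.84  0.64  1.56 -0.59  0.94 -0.81] tilt=0.02 grip=0.271 F=[-0.2 -0.5 -5.3]
 shift=[-0.0015  0.0033  0.1618] turn=0.009 (or -3.133)
```

```bash
python3 -m handwheel '[[[-0.002,0.005,0.02],0,0.88],[[-0.002,0.005,0.055],0,0.88],[[-0.002,0.005,0.09],0,0.88],[[-0.002,0.005,0.12],0,0.88],[[-0.002,0.005,0.135],0,0.88],[[-0.002,0.005,0.14],0,0.88],[[-0.002,0.005,0.14],0,0.88]]' 110
python3 - <<'E'
from h import *
go(568,-305.5,-6,-100.3)
c=cam("side"); crop(c,200,220,360,400,4,"pics/a19.png")
c=cam("wrist"); cv2.imwrite("pics/w19.png",c["img"])
E
```

```text
time: 27.48
tcp_pos: [567.6, -307.7, 22.4]
tool_rot: [0.0, 0.996, -0.085, 0.001]
ft_force: [-0.1, -0.1, -4.5]
grip_width: 0.264
t=27.5 tcp=[ 567.6 -307.7   22.4] jaw=-99.8 q=[ 0.16  1.01  0.51  1.64 -0.71  0.69 -0.7 ] tilt=0.08 grip=0.264 F=[-0.1 -0.1 -4.5]
 shift=[-0.     -0.0022  0.0284] turn=0.009 (or -3.133)
```

View pics/a19.png

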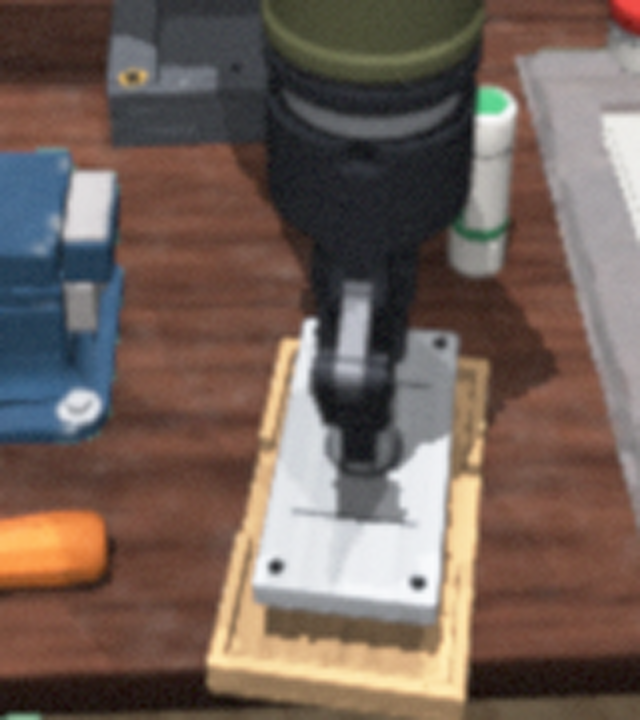

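View pics/w19.png

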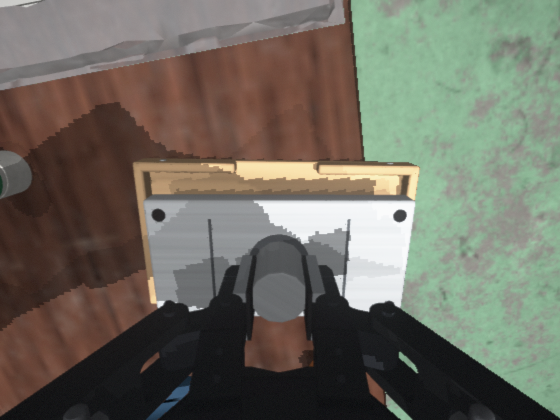

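Run:
```python
from h import *
c=cam("wrist"); a,b=[ray(c,p,18)[:2] for p in [(135,163),(420,165)]]
v=a-b; L=np.linalg.norm(v); v/=L; n=np.array([-v[1],v[0]]); C=(a+b)/2+49*n; print(L,np.degrees(np.arctan2(v[1],v[0])), C)
z=get_state()["tcp_pos"][2]+28.2
p,q=[ray(c,k,z)[:2] for k in [(158,215),(400,216)]]; w=p-q; print(np.linalg.norm(w),np.degrees(np.arctan2(w[1],w[0])))
m=(p+q)/2; w/=np.linalg.norm(w); I=m+27*np.array([-w[1],w[0]]); print("insert", I)
s,R=tool(); d=C-I; print(d,(R.T@[d[0],d[1],0]))
```

```text
168.42699802639302 79.74342701475666 [ 568.78789912 -305.75663259]
123.47375079055831 79.89628840306771
insert [ 569.62058154 -306.94810748]
[-0.83268242  1.1914749 ] [-1.02341879 -1.03226837 -0.00290484]
```

Well aligned; lower to about TCP z −6 and release.

```bash
python3 -m handwheel '[[[-0.001,-0.001,0.01],0,0.88],[[-0.001,-0.001,0.018],0,0.88],[[-0.001,-0.001,0.024],0,0.88],[[-0.001,-0.001,0.027],0,0.88],[[-0.001,-0.001,0.029],0,0.88],[[-0.001,-0.001,0.03],0,0.88],[[-0.001,-0.001,0.03],0,0.88],[[-0.001,-0.001,0.03],0,0.88]]' 110
python3 -m handwheel '[[[0,0,0],0,0.7],[[0,0,0],0,0.55],[[0,0,0],0,0.45],[[0,0,0],0,0.45]]' 60
python3 -m handwheel '[[[0,0,-0.02],0,0.45],[[0,0,-0.06],0,0.45],[[0,0,-0.11],0,0.45],[[0,0,-0.16],0,0.45],[[0,0,-0.19],0,0.45],[[0,0,-0.2],0,0.45],[[0,0,-0.2],0,0.45]]' 60
python3 - <<'E'
from h import *
c=cam("wrist"); cv2.imwrite("pics/w20.png",c["img"])
go(607,296.5,170,-87)
E
```

```text
time: 28.62
tcp_pos: [566.0, -305.8, -6.0]
tool_rot: [-0.001, 0.996, -0.086, 0.0]
ft_force: [-3.8, 3.6, 11.7]
grip_width: 0.266
time: 29.12
tcp_pos: [566.6, -306.3, -8.3]
tool_rot: [0.0, 0.996, -0.085, 0.0]
ft_force: [0.2, -0.9, 1.1]
grip_width: 0.548
time: 30.0
tcp_pos: [566.3, -305.9, 192.0]
tool_rot: [-0.0, 0.996, -0.085, 0.0]
ft_force: [-0.4, 1.2, -0.7]
grip_width: 0.549
t=30.1 tcp=[ 565.9 -305.4  190.9] jaw=-99.8 q=[ 0.09  0.81  0.67  1.53 -0.56  1.   -0.82] tilt=0.09 grip=0.547 F=[ 0.1  0.6 -0.7]
 shift=[-0.0619 -0.6001  0.0216] turn=-0.223 (or 2.918)
```

View pics/w20.png

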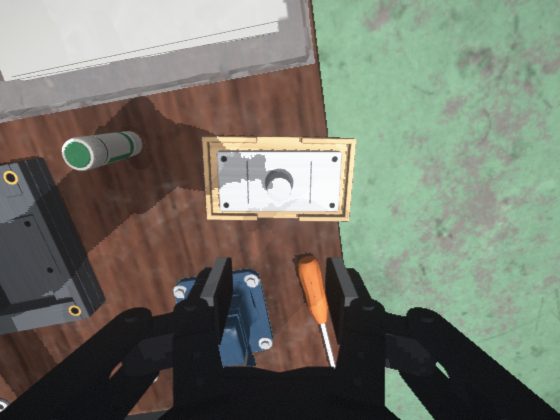

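```bash
python3 -m handwheel '[[[-0.004,-0.04,0],-0.03,0.45],[[-0.01,-0.1,0],-0.06,0.45],[[-0.016,-0.155,0],-0.09,0.45],[[-0.022,-0.21,0],-0.12,0.45],[[-0.028,-0.27,0],-0.15,0.45],[[-0.034,-0.33,0],-0.18,0.45],[[-0.04,-0.39,0],-0.2,0.45],[[-0.046,-0.45,0],-0.223,0.45],[[-0.053,-0.51,0.01],-0.223,0.45],[[-0.06,-0.56,0.02],-0.223,0.45],[[-0.062,-0.59,0.02],-0.223,0.45],[[-0.062,-0.6,0.02],-0.223,0.45]]' 60
python3 -m handwheel '[[[0,0,0],0,0.45],[[0,0,0],0,0.45],[[0,0,0],0,0.45]]' 60
python3 - <<'E'
from h import *
c=cam("wrist"); cv2.imwrite("pics/w21.png",c["img"])
go(607,296.5,170,-87)
E
```

```text
time: 31.55
tcp_pos: [605.8, 298.2, 169.3]
tool_rot: [0.0, 1.0, 0.028, -0.002]
ft_force: [-0.9, -0.2, 0.6]
grip_width: 0.549
time: 31.92
tcp_pos: [607.8, 293.9, 172.1]
tool_rot: [0.0, 1.0, 0.025, 0.0]
ft_force: [-0.5, 0.2, -0.8]
grip_width: 0.551
t=32.0 tcp=[607.7 294.3 172. ] jaw=-87.2 q=[-0.85  0.88  0.7   1.45 -0.62  1.04 -1.53] tilt=0.01 grip=0.552 F=[-0.6 -0.7 -0.2]
 shift=[-0.0006 -0.0022  0.002 ] turn=-0.003 (or 3.139)
```

View pics/w21.png

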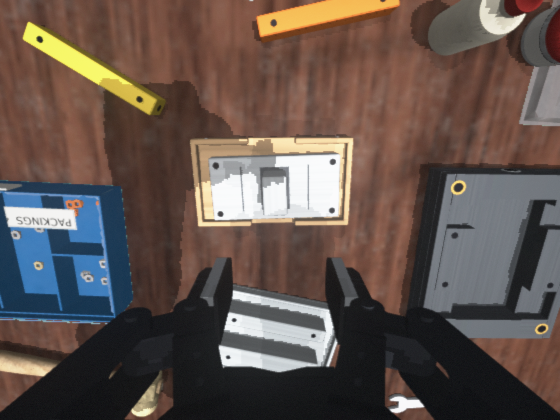

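Run:
```python
from h import *
c=cam("wrist"); 
g=cv2.cvtColor(c["img"],cv2.COLOR_BGR2GRAY)[150:225,205:345]
h=(g<70).astype(np.uint8); n,l,s,ce=cv2.connectedComponentsWithStats(h)
P=[]
for i in range(1,n):
    if 8<s[i,4]<60: p=ce[i]+[205,150]; X=ray(c,p,22)[:2]; P.append(X); print(p.round(1),X.round(1))
crop(c,185,130,365,235,4,"pics/w22.png")
```

```text
[215.8 165.2] [629.1 363. ]
```

View pics/w22.png

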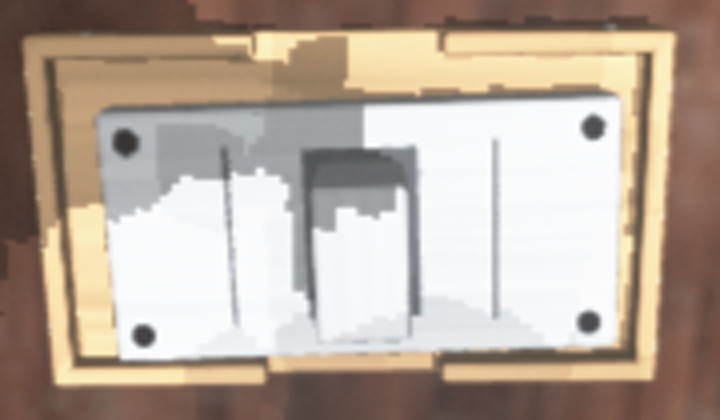

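Run:
```python
from h import *
c=cam("wrist"); 
P=np.array([ray(c,(x/4+185-.4,y/4+130-.4),22)[:2] for x,y in [(125,142),(593,127),(588,322),(144,335)]])
print(P.round(1).tolist(),P.mean(0),[np.degrees(np.arctan2(*v[::-1])) for v in (P[1]-P[0],P[2]-P[3])])
B=ray(c,(360/4+185-.4,265/4+130-.4),56); print(B)
C=P.mean(0); go(C[0],C[1],-5,np.degrees(np.arctan2(*(P[1]-P[0]+P[2]-P[3])[::-1])))
```

```text
[[629.1, 363.5], [639.2, 240.2], [585.4, 236.0], [575.5, 358.8]] [607.2723525  299.61958189] [np.float64(-85.32547924925521), np.float64(-85.39196816985698)]
[607.70994906 299.77206628  56.        ]
t=32.1 tcp=[607.5 295.1 171.9] jaw=-87.1 q=[-0.85  0.88  0.7   1.45 -0.62  1.04 -1.53] tilt=0.01 grip=0.552 F=[-1.5  0.5  0.3]
 shift=[-0.     -0.0045  0.1769] turn=-0.030 (or 3.111)
```

```bash
python3 -m handwheel '[[[0,-0.0045,0.03],-0.03,0.45],[[0,-0.0045,0.08],-0.03,0.45],[[0,-0.0045,0.12],-0.03,0.45],[[0,-0.0045,0.155],-0.03,0.45],[[0,-0.0045,0.17],-0.03,0.45],[[0,-0.0045,0.177],-0.03,0.45],[[0,-0.0045,0.177],-0.03,0.45],[[0,-0.0045,0.177],-0.03,0.6],[[0,-0.0045,0.177],-0.03,0.7],[[0,-0.0045,0.177],-0.03,0.8],[[0,-0.0045,0.177],-0.03,0.88],[[0,-0.0045,0.177],-0.03,0.88]]' 90
python3 -m handwheel '[[[0,0,-0.004],0,0.9],[[0,0,-0.012],0,0.9],[[0,0,-0.025],0,0.9],[[0,0,-0.045],0,0.9],[[0,0,-0.07],0,0.9],[[0,0,-0.1],0,0.9],[[0,0,-0.12],0,0.9],[[0,0,-0.125],0,0.9],[[0,0,-0.125],0,0.9]]' 110
python3 - <<'E'
from h import *
go(538.5,42,120,2.1)
c=cam("wrist"); cv2.imwrite("pics/w23.png",c["img"])
E
```

```text
time: 33.58
tcp_pos: [608.2, 299.9, -3.9]
tool_rot: [0.0, 0.999, 0.041, 0.001]
ft_force: [-1.4, -1.9, 5.3]
grip_width: 0.263
time: 34.7
tcp_pos: [606.8, 300.4, 119.5]
tool_rot: [-0.0, 0.999, 0.041, -0.0]
ft_force: [-0.1, -0.1, -3.6]
grip_width: 0.258
t=34.7 tcp=[606.8 300.4 119.5] jaw=-85.3 q=[-0.84  0.94  0.66  1.49 -0.66  0.94 -1.48] tilt=0.04 grip=0.258 F=[-0.1 -0.1 -3.6]
 shift=[-0.0892  0.2519 -0.0005] turn=-1.526 (or 1.616)
```

View pics/w23.png

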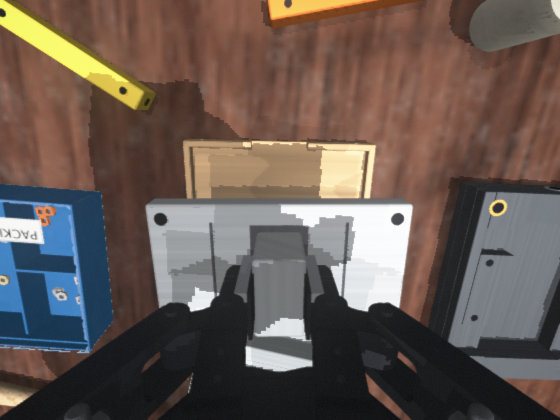

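```bash
python3 -m handwheel '[[[-0.006,0.015,0],-0.08,0.9],[[-0.015,0.04,0],-0.2,0.9],[[-0.025,0.068,0],-0.34,0.9],[[-0.034,0.096,0],-0.48,0.9],[[-0.044,0.125,0],-0.62,0.9],[[-0.054,0.153,0],-0.76,0.9],[[-0.063,0.18,0],-0.9,0.9],[[-0.073,0.205,0],-1.04,0.9],[[-0.08,0.225,0],-1.18,0.9],[[-0.085,0.24,0],-1.32,0.9],[[-0.088,0.248,0],-1.44,0.9],[[-0.089,0.252,0],-1.526,0.9]]' 110
python3 -m handwheel '[[[0,0,0],0,0.9],[[0,0,0],0,0.9],[[0,0,0],0,0.9],[[0,0,0],0,0.9]]' 110
python3 - <<'E'
from h import *
go(538.5,42,60,2.1)
c=cam("wrist"); cv2.imwrite("pics/w24.png",c["img"])
E
```

```text
time: 36.25
tcp_pos: [538.2, 40.6, 118.8]
tool_rot: [-0.001, 0.693, 0.721, -0.001]
ft_force: [-0.5, 0.2, -3.9]
grip_width: 0.259
time: 36.75
tcp_pos: [539.0, 42.2, 119.6]
tool_rot: [-0.0, 0.694, 0.72, -0.0]
ft_force: [-0.2, -0.6, -3.7]
grip_width: 0.257
t=36.8 tcp=[539.   42.2 119.6] jaw=2.1 q=[-0.25  0.69  0.15  1.9  -0.18  0.56  0.05] tilt=0.01 grip=0.257 F=[-0.2 -0.6 -3.7]
 shift=[-0.0001 -0.0005  0.0596] turn=0.000 (or -3.141)
```

View pics/w24.png

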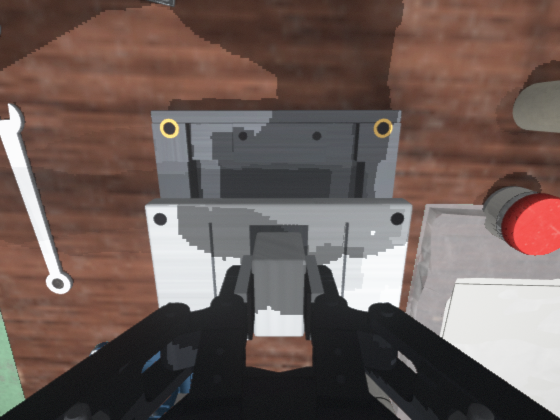

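```bash
python3 -m handwheel '[[[0,-0.0005,0.02],0,0.9],[[0,-0.0005,0.05],0,0.9],[[0,-0.0005,0.065],0,0.9],[[0,-0.0005,0.07],0,0.9],[[0,-0.0005,0.07],0,0.9],[[0,-0.0005,0.07],0,0.9]]' 110
cat > al.py <<'E'
from h import *
c=cam("wrist"); cv2.imwrite("pics/w25.png",c["img"])
g=cv2.cvtColor(c["img"],cv2.COLOR_BGR2HSV)
h=cv2.inRange(g,(15,90,90),(35,255,255)); n,l,s,ce=cv2.connectedComponentsWithStats(h)
L=sorted([tuple(ce[i]) for i in range(1,n) if s[i,4]>60 and ce[i][1]<180]); print(L)
a,b=[ray(c,p,40)[:2] for p in (L[0],L[1])]
v=b-a; Ln=np.linalg.norm(v); v/=Ln; M=(a+b)/2-66*np.array([-v[1],v[0]]); print("mould",M,Ln,np.degrees(np.arctan2(v[1],v[0])))
z=get_state()["tcp_pos"][2]+11.9+14
p,q=[ray(c,k,z)[:2] for k in [(159.5,218.5),(397.5,218.5)]]; w=q-p; print(np.linalg.norm(w),np.degrees(np.arctan2(w[1],w[0])))
w/=np.linalg.norm(w); I=(p+q)/2-27*np.array([-w[1],w[0]]); print("insert",I)
s,R=tool(); d=M-I; print(d,(R.T@[d[0],d[1],0]))
go(538.5,42,0,2.1)
E
python3 al.py
```

```text
time: 37.55
tcp_pos: [539.3, 41.9, 50.5]
tool_rot: [0.001, 0.694, 0.72, 0.001]
ft_force: [0.0, 0.1, -4.2]
grip_width: 0.258
[(np.float64(129.24397590361446), np.float64(133.5843373493976)), (np.float64(418.94952681388014), np.float64(133.14826498422713))]
mould [538.24966777  42.2165133 ] 171.14243138829397 2.1430064668352475
123.5889371159589 2.025430437348427
insert [540.72078213  40.73867704]
[-2.47111436  1.47783626] [ 1.56809958 -2.41484062 -0.00383361]
t=37.6 tcp=[539.3  41.9  50.5] jaw=2.1 q=[-0.23  0.81  0.11  1.95 -0.2   0.4   0.07] tilt=0.10 grip=0.257 F=[-0.6 -0.9 -4.2]
 shift=[ 0.0002 -0.0009  0.0505] turn=0.000 (or -3.141)
```

View pics/w25.png

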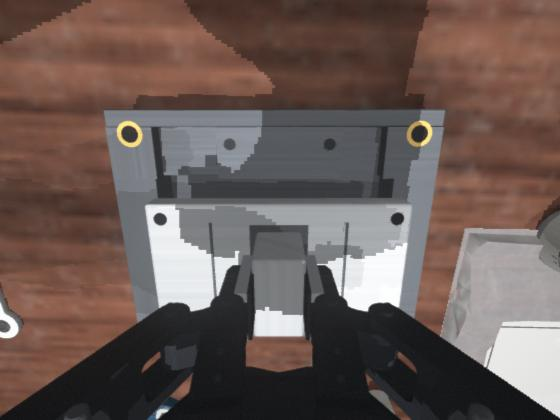

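```bash
python3 -m handwheel '[[[0.0012,-0.002,0.005],0,0.9],[[0.0012,-0.002,0.01],0,0.9],[[0.0012,-0.002,0.018],0,0.9],[[0.0012,-0.002,0.02],0,0.9],[[0.0012,-0.002,0.02],0,0.9]]' 110
python3 al.py
```

```text
time: 38.22
tcp_pos: [536.4, 42.9, 29.4]
tool_rot: [-0.0, 0.694, 0.72, -0.0]
ft_force: [-0.5, -0.4, -4.6]
grip_width: 0.255
[(np.float64(117.01960784313725), np.float64(138.56617647058823)), (np.float64(441.47989949748745), np.float64(137.97989949748742))]
mould [538.23948748  42.25734232] 171.06675133943156 2.169543893873059
123.41585581377247 2.0706637500546865
insert [537.7729071   41.84824462]
[0.46658038 0.4090977 ] [ 3.91607776e-01  4.81353838e-01 -7.25187016e-05]
t=38.3 tcp=[536.5  42.9  29.6] jaw=2.1 q=[-0.22  0.84  0.1   1.96 -0.21  0.35  0.07] tilt=0.01 grip=0.259 F=[ 0.  -0.2 -4.1]
 shift=[-0.0009  0.0019  0.0296] turn=0.000 (or -3.141)
```

View pics/w25.png

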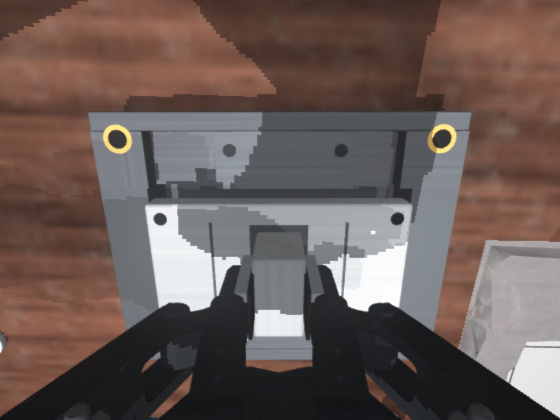

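```bash
python3 -m handwheel '[[[0.0003,0.0005,0.006],0,0.9],[[0.0003,0.0005,0.011],0,0.9],[[0.0003,0.0005,0.016],0,0.9],[[0.0003,0.0005,0.016],0,0.9]]' 110
python3 -m handwheel '[[[0,0,0.005],0,0.9],[[0,0,0.009],0,0.9],[[0,0,0.012],0,0.9],[[0,0,0.014],0,0.9],[[0,0,0.0145],0,0.9],[[0,0,0.0145],0,0.9]]' 110
python3 -c "
from h import *
go(538,42,0,2.1)"
```

```text
time: 38.78
tcp_pos: [536.6, 43.2, 13.2]
tool_rot: [-0.0, 0.694, 0.72, -0.0]
ft_force: [0.0, 0.3, -3.3]
grip_width: 0.254
time: 39.52
tcp_pos: [536.9, 43.3, 0.1]
tool_rot: [-0.0, 0.694, 0.72, 0.0]
ft_force: [-2.0, 0.1, 5.3]
grip_width: 0.255
t=39.5 tcp=[5.369e+02 4.330e+01 1.000e-01] jaw=2.1 q=[-0.21  0.89  0.08  1.96 -0.21  0.29  0.08] tilt=0.02 grip=0.255 F=[-2.   0.1  5.3]
 shift=[-0.0013  0.0011  0.0001] turn=0.000 (or -3.141)
```

Down on the floor of the pocket. Release, rise and look.

```bash
python3 -m handwheel '[[[0,0,0],0,0.7],[[0,0,0],0,0.5],[[0,0,0],0,0.45],[[0,0,0],0,0.45]]' 60
python3 -m handwheel '[[[0,0,-0.02],0,0.45],[[0,0,-0.06],0,0.45],[[0,0,-0.1],0,0.45],[[0,0,-0.12],0,0.45],[[0,0,-0.12],0,0.45],[[0,0,-0.12],0,0.45]]' 60
python3 - <<'E'
from h import *
c=cam("wrist"); cv2.imwrite("pics/w26.png",c["img"]); crop(c,140,90,340,240,4,"pics/w26z.png")
go(376,298.6,110,-10.6)
E
```

```text
time: 40.02
tcp_pos: [537.1, 43.3, -0.9]
tool_rot: [0.0, 0.694, 0.72, 0.0]
ft_force: [0.1, -0.7, -0.2]
grip_width: 0.547
time: 40.78
tcp_pos: [536.3, 43.4, 118.4]
tool_rot: [-0.001, 0.694, 0.72, -0.0]
ft_force: [-0.2, 0.4, 0.4]
grip_width: 0.55
t=40.8 tcp=[536.1  43.3 118.1] jaw=2.1 q=[-0.26  0.69  0.15  1.91 -0.18  0.55  0.05] tilt=0.12 grip=0.545 F=[0.  0.3 0.1]
 shift=[ 0.2611 -0.1505  0.0084] turn=0.222 (or -2.919)
```

View pics/w26.png

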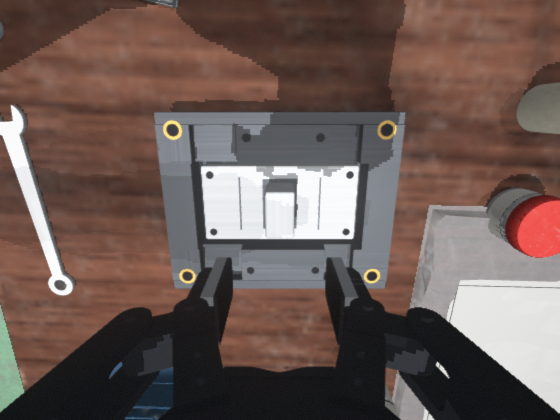

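Run:
```python
from h import *
c=cam("wrist")
def pr(n,ps,z):
    A=np.array([ray(c,p,z)[:2] for p in ps]); print(n,A.round(1).tolist(),A.mean(0).round(1),"ang",np.degrees(np.arctan2(*(A[1]-A[0])[::-1])).round(1))
pr("ins26",[(210,175),(350,175),(346,232),(213,232)],26)
pr("brass40",[(172.5,130),(387,130),(372,276),(187,276)],40)
go(376,298.6,110,-10.6)
```

```text
ins26 [[476.1, 66.3], [599.3, 70.8], [601.2, 17.0], [477.2, 12.4]] [538.4  41.7] ang 2.1
brass40 [[450.3, 104.7], [621.6, 110.9], [626.4, -20.3], [454.8, -26.7]] [538.3  42.1] ang 2.1
t=40.9 tcp=[536.1  43.3 118. ] jaw=2.1 q=[-0.26  0.69  0.15  1.91 -0.18  0.55  0.05] tilt=0.13 grip=0.550 F=[ 1.3 -0.6  0.2]
 shift=[ 0.2611 -0.1505  0.0084] turn=0.222 (or -2.919)
```

```bash
python3 -m handwheel '[[[0.03,-0.017,0],0.03,0.46],[[0.07,-0.04,0],0.07,0.46],[[0.12,-0.069,0],0.12,0.46],[[0.165,-0.095,0],0.17,0.46],[[0.205,-0.118,0],0.222,0.46],[[0.235,-0.135,0],0.222,0.46],[[0.255,-0.147,0.005],0.222,0.46],[[0.261,-0.1505,0.008],0.222,0.46],[[0.261,-0.1505,0.008],0.222,0.46],[[0.261,-0.1505,0.008],0.222,0.46]]' 60
python3 - <<'E'
from h import *
c=cam("wrist"); cv2.imwrite("pics/w27.png",c["img"])
go(375.2,299,-20,-10.5)
E
```

```text
time: 42.12
tcp_pos: [377.8, 297.2, 111.2]
tool_rot: [0.0, 0.77, 0.638, -0.0]
ft_force: [0.3, 1.3, 0.6]
grip_width: 0.537
t=42.2 tcp=[377.9 297.3 111.3] jaw=-10.7 q=[-0.93  0.67  0.27  2.09 -0.4   0.44 -0.54] tilt=0.04 grip=0.539 F=[-0.4 -0.5  0.6]
 shift=[ 0.0012 -0.0031  0.1313] turn=-0.004 (or 3.137)
```

View pics/w27.png

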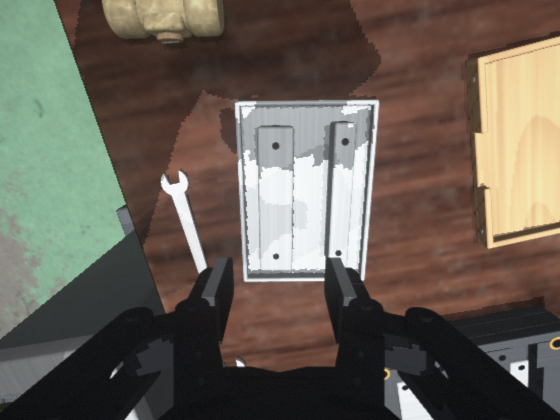

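```bash
python3 -m handwheel '[[[0.001,-0.003,0.03],0,0.46],[[0.001,-0.003,0.07],0,0.46],[[0.001,-0.003,0.105],0,0.46],[[0.001,-0.003,0.125],0,0.46],[[0.001,-0.003,0.13],0,0.46],[[0.001,-0.003,0.13],0,0.46],[[0.001,-0.003,0.13],0,0.55],[[0.001,-0.003,0.13],0,0.62],[[0.001,-0.003,0.13],0,0.75],[[0.001,-0.003,0.13],0,0.85],[[0.001,-0.003,0.13],0,0.85]]' 70
python3 -m handwheel '[[[0,0,-0.005],0,0.85],[[0,0,-0.015],0,0.85],[[0,0,-0.035],0,0.85],[[0,0,-0.06],0,0.85],[[0,0,-0.085],0,0.85],[[0,0,-0.11],0,0.85],[[0,0,-0.135],0,0.85],[[0,0,-0.145],0,0.85],[[0,0,-0.145],0,0.85]]' 80
python3 - <<'E'
from h import *
c=cam("wrist"); cv2.imwrite("pics/w28.png",c["img"])
go(485,42,124,2.1)
E
```

```text
time: 43.55
tcp_pos: [374.9, 300.5, -17.7]
tool_rot: [0.0, 0.769, 0.639, 0.001]
ft_force: [-0.5, -0.5, 7.9]
grip_width: 0.331
time: 44.68
tcp_pos: [374.1, 300.3, 126.5]
tool_rot: [-0.0, 0.769, 0.639, 0.0]
ft_force: [0.5, 0.3, -4.1]
grip_width: 0.326
t=44.7 tcp=[373.7 300.  125.9] jaw=-10.6 q=[-0.96  0.64  0.3   2.08 -0.4   0.48 -0.54] tilt=0.03 grip=0.321 F=[ 0.2 -0.2 -3.2]
 shift=[-0.2332  0.1567  0.0019] turn=-0.221 (or 2.920)
```

View pics/w28.png

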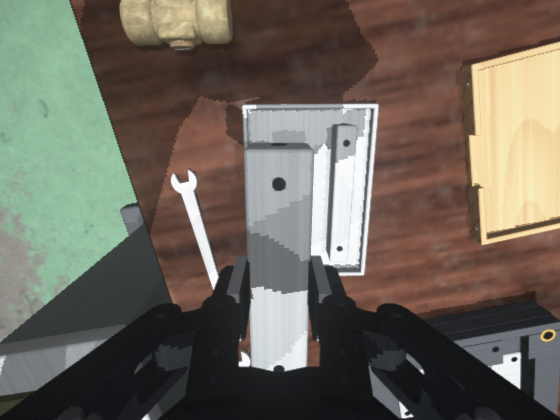

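```bash
python3 -m handwheel '[[[-0.03,0.02,0],-0.03,0.85],[[-0.07,0.047,0],-0.07,0.85],[[-0.11,0.074,0],-0.11,0.85],[[-0.15,0.1,0],-0.16,0.85],[[-0.185,0.124,0],-0.221,0.85],[[-0.213,0.143,0],-0.221,0.85],[[-0.228,0.153,0.01],-0.221,0.85],[[-0.233,0.156,0.03],-0.221,0.85],[[-0.233,0.156,0.05],-0.221,0.85],[[-0.233,0.156,0.06],-0.221,0.85],[[-0.233,0.156,0.06],-0.221,0.85],[[-0.233,0.156,0.06],-0.221,0.85]]' 80
cat > ab.py <<'E'
import sys
from h import *
off,sx=float(sys.argv[1]),float(sys.argv[2])
c=cam("wrist"); cv2.imwrite(sys.argv[3],c["img"])
g=cv2.cvtColor(c["img"],cv2.COLOR_BGR2HSV)
h=cv2.inRange(g,(15,90,90),(35,255,255)); n,l,s,ce=cv2.connectedComponentsWithStats(h)
L=sorted([tuple(ce[i].round(1)) for i in range(1,n) if s[i,4]>60 and ce[i][1]<200]); print(L)
W=[ray(c,p,40)[:2] for p in L]
a,b=W[0],W[-1]; v=b-a; Ln=np.linalg.norm(v); v/=Ln; yv=np.array([-v[1],v[0]]); M=(a+b)/2-66*yv
print("mould",M,Ln,np.degrees(np.arctan2(v[1],v[0])))
T=M+sx*v
gr=cv2.cvtColor(c["img"],cv2.COLOR_BGR2GRAY)[165:200,266:292]; m=(gr<60).astype(np.uint8)
n,l,s,ce=cv2.connectedComponentsWithStats(m); i=1+np.argmax(s[1:,4]) if n>1 else 0
p=ce[i]+[266,165]; print("hole px",p,s[i,4])
st,R=tool(); z=st["tcp_pos"][2]+off+28
jy=R[:2,0]*-1  # bar length dir (+y)
H=ray(c,p,z)[:2]; 
if jy[1]<0: jy=-jy
B=H-50*jy; d=T-B; print("target",T,"bar",B,"d",d,(R.T@[d[0],d[1],0]).round(2))
go(T[0],T[1],28-off,2.1)
E
python3 ab.py 20.7 -54 pics/w29.png
```

```text
time: 46.22
tcp_pos: [484.9, 42.5, 66.5]
tool_rot: [0.0, 0.694, 0.72, 0.0]
ft_force: [0.8, -0.8, -2.8]
grip_width: 0.324
[(np.float64(225.2), np.float64(136.1)), (np.float64(491.8), np.float64(135.6))]
mould [537.87317301  42.11829482] 171.2642259539565 2.1266393691604453
hole px [278.40517241 183.59482759] 116
target [483.91036559  40.11444462] bar [486.28564404  42.10839329] d [-2.37527845 -1.99394867] [-1.91 -2.45 -0.  ]
t=46.3 tcp=[485.1  42.5  66.7] jaw=2.1 q=[-0.25  0.74  0.1   2.1  -0.23  0.32  0.08] tilt=0.06 grip=0.323 F=[ 0.9 -0.1 -2.7]
 shift=[-0.0024 -0.0013  0.0594] turn=-0.000 (or 3.141)
```

View pics/w29.png

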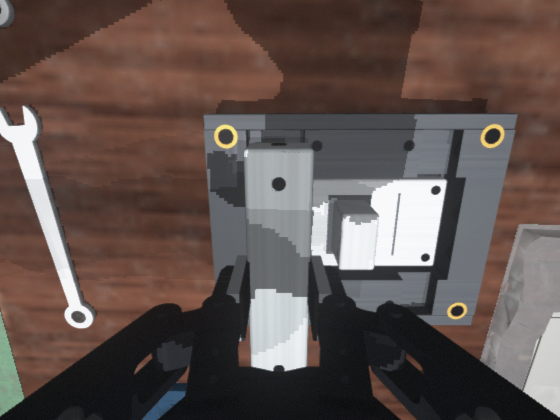

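```bash
python3 -m handwheel '[[[-0.0018,-0.0024,0.01],0,0.85],[[-0.0018,-0.0024,0.025],0,0.85],[[-0.0018,-0.0024,0.038],0,0.85],[[-0.0018,-0.0024,0.042],0,0.85],[[-0.0018,-0.0024,0.042],0,0.85]]' 80
python3 ab.py 20.7 -54 pics/w30.png
```

```text
time: 46.9
tcp_pos: [482.1, 40.4, 23.7]
tool_rot: [-0.0, 0.694, 0.72, -0.0]
ft_force: [-0.3, -0.8, -2.2]
grip_width: 0.324
[(np.float64(217.2), np.float64(138.5)), (np.float64(548.1), np.float64(139.1))]
mould [536.41725418  41.83076788] 168.64568088674497 1.9124877683629309
hole px [278.40677966 183.5       ] 118
target [482.44733402  40.02862532] bar [483.50357977  40.13394798] d [-1.05624575 -0.10532266] [-0.07 -1.06  0.  ]
t=47.0 tcp=[482.4  40.4  24.1] jaw=2.1 q=[-0.22  0.82  0.07  2.12 -0.24  0.21  0.09] tilt=0.01 grip=0.326 F=[ 0.3 -1.2 -3.1]
 shift=[-0.0004  0.0001  0.0168] turn=-0.001 (or 3.141)
```

View pics/w30.png

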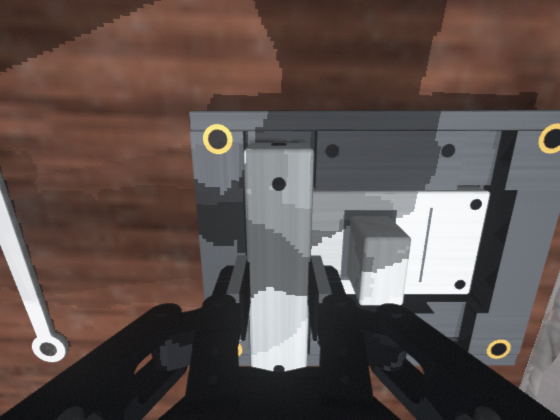

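```bash
python3 -m handwheel '[[[0,0.0003,0.005],0,0.85],[[0,0.0003,0.01],0,0.85],[[0,0.0003,0.014],0,0.85],[[0,0.0003,0.016],0,0.85],[[0,0.0003,0.0165],0,0.85],[[0,0.0003,0.0165],0,0.85]]' 80
python3 -c "
from h import *
go(484,40,7.3,2.1)"
```

```text
time: 47.7
tcp_pos: [482.7, 40.5, 7.7]
tool_rot: [0.0, 0.694, 0.72, 0.0]
ft_force: [0.6, -0.4, -2.7]
grip_width: 0.32
t=47.7 tcp=[482.7  40.5   7.7] jaw=2.1 q=[-0.21  0.85  0.05  2.12 -0.24  0.17  0.1 ] tilt=0.01 grip=0.320 F=[ 0.6 -0.4 -2.7]
 shift=[-0.0005  0.0013  0.0004] turn=-0.001 (or 3.141)
```

```bash
python3 -m handwheel '[[[0,0,0.001],0,0.85],[[0,0,0.002],0,0.85],[[0,0,0.002],0,0.85]]' 80
python3 -m handwheel '[[[0,0,0],0,0.65],[[0,0,0],0,0.52],[[0,0,0],0,0.5],[[0,0,0],0,0.5]]' 60
python3 -m handwheel '[[[0,0,-0.02],0,0.5],[[0,0,-0.06],0,0.5],[[0,0,-0.1],0,0.5],[[0,0,-0.12],0,0.5],[[0,0,-0.12],0,0.5],[[0,0,-0.12],0,0.5]]' 60
python3 - <<'E'
from h import *
c=cam("wrist"); cv2.imwrite("pics/w31.png",c["img"])
go(431.6,292,110,-10.6)
E
```

```text
time: 48.08
tcp_pos: [482.8, 40.5, 7.3]
tool_rot: [0.0, 0.694, 0.72, 0.001]
ft_force: [-2.5, -0.3, 15.0]
grip_width: 0.323
time: 48.58
tcp_pos: [482.7, 40.5, 5.6]
tool_rot: [-0.0, 0.694, 0.72, 0.0]
ft_force: [0.2, -0.8, 0.3]
grip_width: 0.5
time: 49.32
tcp_pos: [482.0, 40.5, 124.9]
tool_rot: [-0.0, 0.694, 0.72, -0.0]
ft_force: [0.6, 0.5, -0.9]
grip_width: 0.497
t=49.4 tcp=[481.8  40.5 124.7] jaw=2.1 q=[-0.28  0.63  0.15  2.06 -0.2   0.46  0.07] tilt=0.12 grip=0.500 F=[-0.1  0.3  0.1]
 shift=[ 0.2532 -0.0411  0.0148] turn=0.221 (or -2.920)
```

View pics/w31.png

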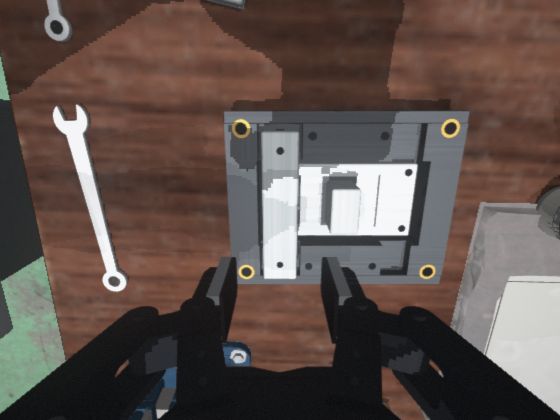

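Broad bar (262–298, 130–278) seated at the expected contact height. Now the narrow bar from the tray.

```bash
python3 -m handwheel '[[[0.03,-0.005,0],0.03,0.5],[[0.08,-0.013,0],0.08,0.5],[[0.13,-0.021,0],0.13,0.5],[[0.175,-0.028,0],0.18,0.5],[[0.21,-0.034,0],0.221,0.5],[[0.24,-0.039,0.005],0.221,0.5],[[0.253,-0.041,0.015],0.221,0.5],[[0.253,-0.041,0.015],0.221,0.5],[[0.253,-0.041,0.015],0.221,0.5],[[0.253,-0.041,0.015],0.221,0.5]]' 60
python3 - <<'E'
from h import *
c=cam("wrist"); cv2.imwrite("pics/w32.png",c["img"])
go(431.6,292,-17.5,-10.6)
E
```

```text
time: 50.62
tcp_pos: [433.2, 290.3, 110.9]
tool_rot: [0.0, 0.77, 0.638, -0.0]
ft_force: [0.1, 0.5, 0.4]
grip_width: 0.503
t=50.7 tcp=[433.2 290.6 111. ] jaw=-10.7 q=[-0.85  0.7   0.29  1.97 -0.38  0.52 -0.48] tilt=0.03 grip=0.502 F=[ 0.1 -0.5 -0.5]
 shift=[ 0.0011 -0.0019  0.1285] turn=-0.002 (or 3.139)
```

View pics/w32.png

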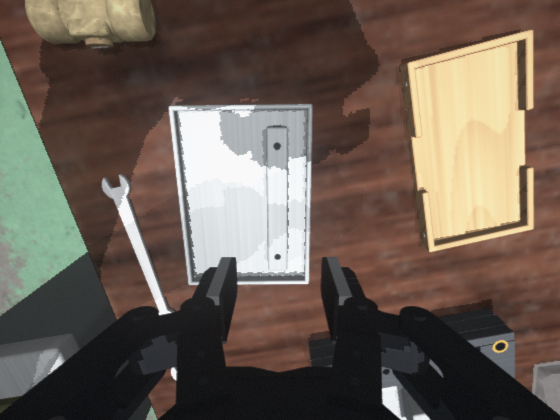

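```bash
python3 -m handwheel '[[[0.001,-0.002,0.03],0,0.5],[[0.001,-0.002,0.07],0,0.5],[[0.001,-0.002,0.105],0,0.5],[[0.001,-0.002,0.122],0,0.5],[[0.001,-0.002,0.1275],0,0.5],[[0.001,-0.002,0.1275],0,0.55],[[0.001,-0.002,0.1275],0,0.65],[[0.001,-0.002,0.1275],0,0.75],[[0.001,-0.002,0.1275],0,0.85],[[0.001,-0.002,0.1275],0,0.95],[[0.001,-0.002,0.1275],0,0.95],[[0.001,-0.002,0.1275],0,0.95]]' 70
python3 -m handwheel '[[[0,0,-0.005],0,0.95],[[0,0,-0.015],0,0.95],[[0,0,-0.035],0,0.95],[[0,0,-0.06],0,0.95],[[0,0,-0.085],0,0.95],[[0,0,-0.11],0,0.95],[[0,0,-0.135],0,0.95],[[0,0,-0.145],0,0.95],[[0,0,-0.145],0,0.95]]' 80
python3 - <<'E'
from h import *
c=cam("wrist"); cv2.imwrite("pics/w33.png",c["img"])
go(591,44.5,124,2.1)
E
```

```text
time: 52.18
tcp_pos: [431.4, 293.6, -15.8]
tool_rot: [0.0, 0.769, 0.639, 0.001]
ft_force: [-0.6, -0.0, 5.1]
grip_width: 0.187
time: 53.3
tcp_pos: [430.8, 293.4, 128.6]
tool_rot: [-0.0, 0.769, 0.639, 0.0]
ft_force: [-0.0, -0.1, -2.7]
grip_width: 0.184
t=53.4 tcp=[430.3 293.1 127.9] jaw=-10.6 q=[-0.88  0.68  0.32  1.96 -0.38  0.56 -0.49] tilt=0.03 grip=0.178 F=[ 0.9  0.5 -3.3]
 shift=[-0.2149  0.2036  0.0039] turn=-0.221 (or 2.920)
```

View pics/w33.png

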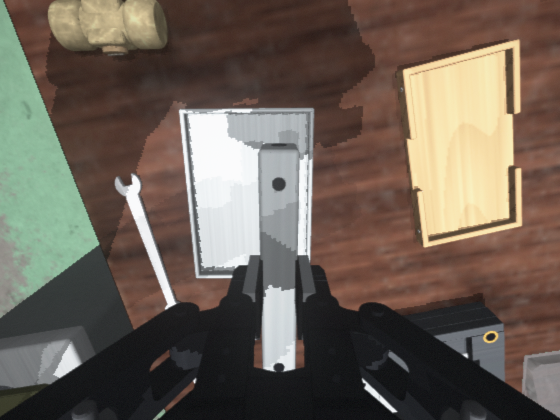

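```bash
python3 -m handwheel '[[[-0.03,0.028,0],-0.03,0.95],[[-0.07,0.066,0],-0.07,0.95],[[-0.105,0.1,0],-0.11,0.95],[[-0.14,0.133,0],-0.16,0.95],[[-0.173,0.164,0],-0.221,0.95],[[-0.198,0.188,0],-0.221,0.95],[[-0.21,0.2,0.01],-0.221,0.95],[[-0.215,0.2035,0.03],-0.221,0.95],[[-0.215,0.2035,0.05],-0.221,0.95],[[-0.215,0.2035,0.06],-0.221,0.95],[[-0.215,0.2035,0.06],-0.221,0.95],[[-0.215,0.2035,0.06],-0.221,0.95]]' 80
python3 ab.py 18.8 54 pics/w34.png
```

```text
time: 54.85
tcp_pos: [591.6, 44.9, 68.5]
tool_rot: [0.0, 0.694, 0.72, 0.0]
ft_force: [0.6, -0.7, -2.8]
grip_width: 0.182
[(np.float64(61.6), np.float64(133.4)), (np.float64(326.0), np.float64(132.9))]
mould [538.36782637  42.28671902] 171.0155156508879 2.14713080850485
hole px [278.16 183.54] 100
target [592.32991367  44.30986853] bar [592.82376931  44.07624616] d [-0.49385564  0.23362237] [ 0.25 -0.49 -0.  ]
t=54.9 tcp=[591.7  44.8  68.8] jaw=2.1 q=[-0.25  0.83  0.17  1.78 -0.23  0.56  0.1 ] tilt=0.07 grip=0.183 F=[ 0.2 -0.6 -2.1]
 shift=[-0.0005  0.0005  0.0596] turn=-0.000 (or 3.141)
```

View pics/w34.png

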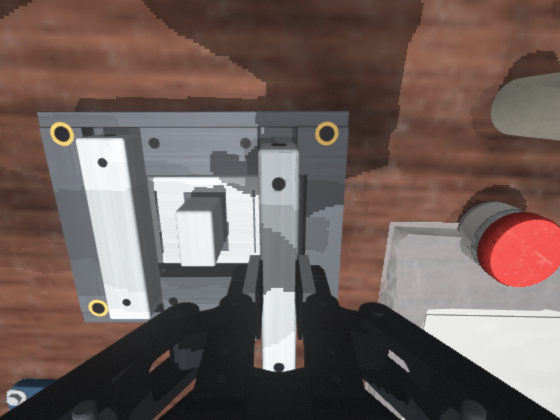

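```bash
python3 -m handwheel '[[[0,-0.0005,0.01],0,0.95],[[0,-0.0005,0.025],0,0.95],[[0,-0.0005,0.038],0,0.95],[[0,-0.0005,0.042],0,0.95],[[0,-0.0005,0.042],0,0.95]]' 80
python3 ab.py 18.8 54 pics/w35.png
```

```text
time: 55.52
tcp_pos: [590.5, 44.4, 25.7]
tool_rot: [-0.0, 0.694, 0.72, -0.0]
ft_force: [0.1, -0.4, -3.4]
grip_width: 0.179
[(np.float64(11.9), np.float64(138.9)), (np.float64(340.3), np.float64(137.4))]
mould [539.33688547  42.18561743] 169.43893167010637 2.2670922042228674
hole px [278.05882353 183.57843137] 102
target [593.29461859  44.32174399] bar [591.78198902  43.58309857] d [1.51262956 0.73864542] [0.68 1.54 0.  ]
t=55.6 tcp=[590.9  44.3  26.1] jaw=2.1 q=[-0.23  0.89  0.14  1.8  -0.25  0.47  0.11] tilt=0.00 grip=0.182 F=[-0.2  0.2 -2. ]
 shift=[-0.0001  0.0024  0.0169] turn=-0.001 (or 3.141)
```

View pics/w35.png

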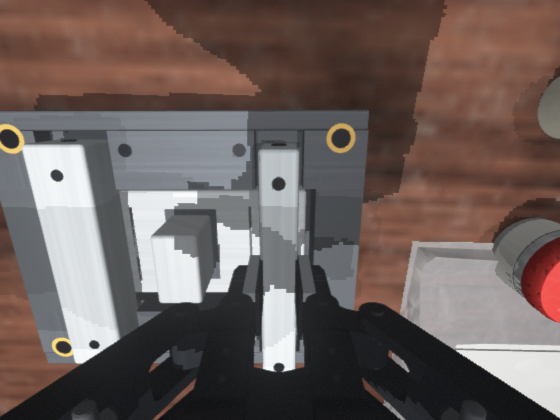

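```bash
python3 -m handwheel '[[[0.0003,0.0008,0.005],0,0.95],[[0.0003,0.0008,0.01],0,0.95],[[0.0003,0.0008,0.014],0,0.95],[[0.0003,0.0008,0.016],0,0.95],[[0.0003,0.0008,0.0175],0,0.95],[[0.0003,0.0008,0.0185],0,0.95],[[0.0003,0.0008,0.0185],0,0.95]]' 80
python3 -c "
from h import *
go(591.7,44,9.2,2.1)"
```

```text
time: 56.45
tcp_pos: [591.5, 44.8, 9.2]
tool_rot: [-0.0, 0.694, 0.72, 0.0]
ft_force: [-2.8, 0.5, 9.8]
grip_width: 0.181
t=56.5 tcp=[591.5  44.8   9.2] jaw=2.1 q=[-0.23  0.92  0.13  1.8  -0.25  0.44  0.12] tilt=0.03 grip=0.181 F=[-2.8  0.5  9.8]
 shift=[-0.0008  0.0001  0.    ] turn=-0.001 (or 3.141)
```

```bash
python3 -m handwheel '[[[0,0,0],0,0.75],[[0,0,0],0,0.6],[[0,0,0],0,0.55],[[0,0,0],0,0.55]]' 60
python3 -m handwheel '[[[0,0,-0.02],0,0.55],[[0,-0.01,-0.06],0,0.55],[[0,-0.03,-0.1],0,0.55],[[0,-0.045,-0.15],0,0.5],[[0,-0.05,-0.18],0,0.5],[[0,-0.05,-0.18],0,0.5],[[0,-0.05,-0.18],0,0.5],[[0,-0.05,-0.18],0,0.5]]' 60
python3 - <<'E'
from h import *
c=cam("wrist"); cv2.imwrite("pics/w36.png",c["img"]); crop(c,170,90,370,240,4,"pics/w36z.png")
d=cam("side"); cv2.imwrite("pics/a36.png",d["img"]); crop(d,200,180,360,400,3,"pics/a36z.png")
E
```

```text
time: 56.95
tcp_pos: [591.6, 44.7, 7.6]
tool_rot: [0.0, 0.694, 0.72, 0.0]
ft_force: [-0.2, -0.2, 0.1]
grip_width: 0.452
time: 57.95
tcp_pos: [540.9, 42.9, 186.7]
tool_rot: [-0.001, 0.694, 0.72, -0.001]
ft_force: [0.1, -0.4, -1.0]
grip_width: 0.499
```

View pics/w36z.png

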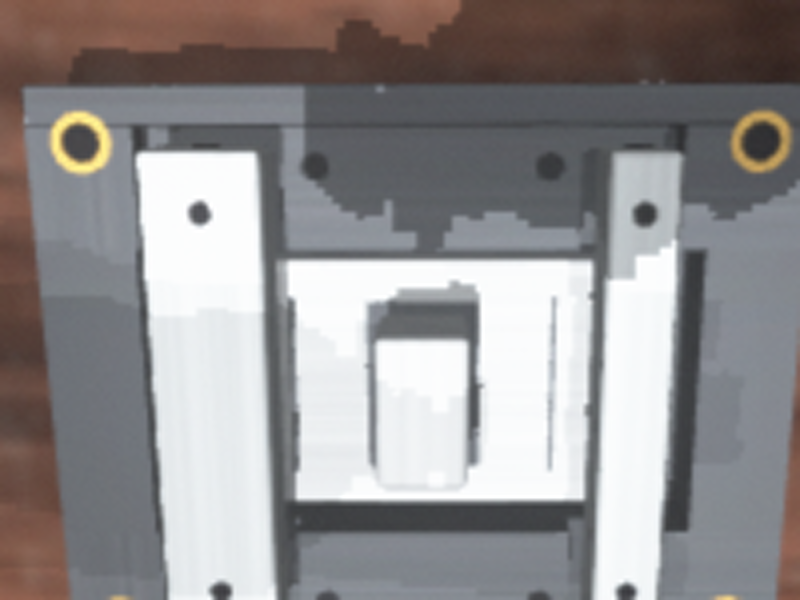

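View pics/a36.png

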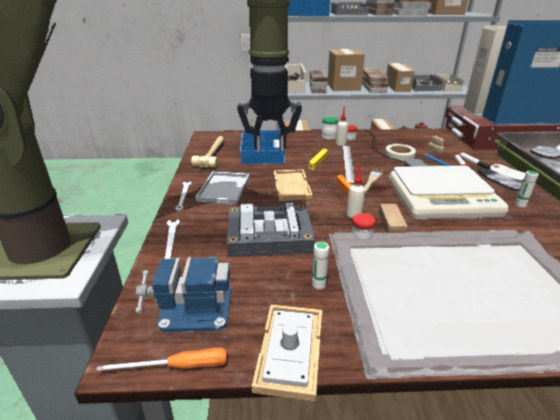

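View pics/a36z.png

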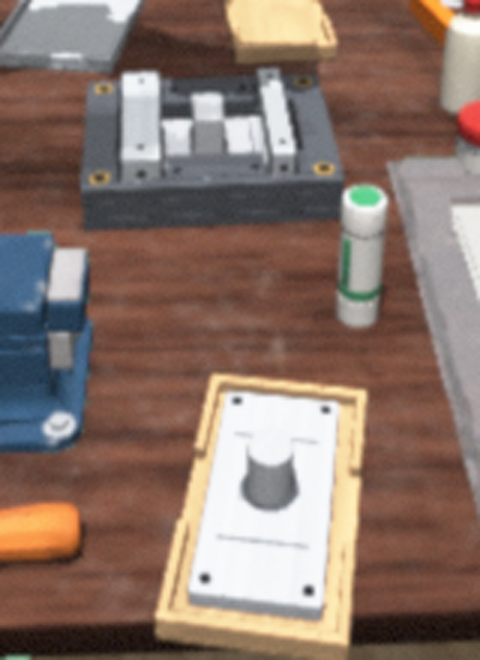

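Run:
```python
from h import *
c=cam("wrist"); cv2.imwrite("pics/w37.png",c["img"])
f=lambda p,z: ray(c,(p[0]/4+170-.4,p[1]/4+90-.4),z)[:2]
crop(c,170,90,370,240,4,"pics/w37z.png")
g=cv2.cvtColor(c["img"],cv2.COLOR_BGR2HSV)
h=cv2.inRange(g,(15,90,90),(35,255,255)); n,l,s,ce=cv2.connectedComponentsWithStats(h)
B=[ray(c,ce[i],40)[:2] for i in range(1,n) if 50<s[i,4]<250 and 100<ce[i][1]<270 and 150<ce[i][0]<400]; print(len(B))
M=np.mean(B,0); a=np.radians(2.1); R=np.array([[np.cos(a),np.sin(a)],[-np.sin(a),np.cos(a)]])
gr=cv2.cvtColor(c["img"],cv2.COLOR_BGR2GRAY)
n,l,s,ce=cv2.connectedComponentsWithStats((gr<60).astype(np.uint8))
for i in range(1,n):
    if 8<s[i,4]<45 and 150<ce[i][0]<400 and 90<ce[i][1]<270: print(ce[i].round(1),s[i,4],(R@(ray(c,ce[i],56)[:2]-M)).round(1))
```

```text
4
[339.5 123.4] 15 [62.3 67.7]
[307.5 130.5] 13 [31.8 61.2]
[343.2 156.9] 18 [67.8 35.8]
```

View pics/w37z.png

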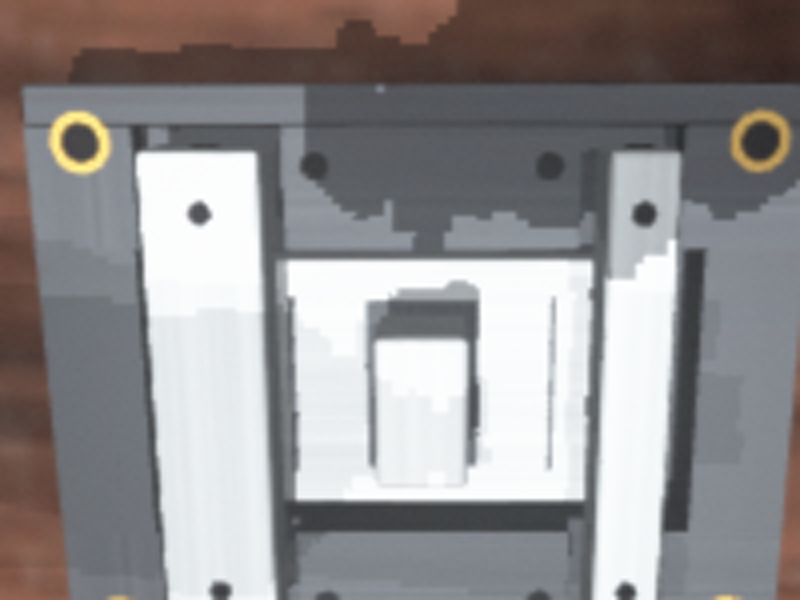

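Run:
```python
from h import *
c=cam("wrist"); a=np.radians(2.1); R=np.array([[np.cos(a),np.sin(a)],[-np.sin(a),np.cos(a)]])
f=lambda p,z: ray(c,(p[0]/4+170-.4,p[1]/4+90-.4),z)[:2]
m=(f((80,143),40)+f((760,142),40))/2; M=m-R.T@[0,66]
for n,p,q in [("broad",(199,213),(221,591)),("narrow",(645,213),(626,591))]:
    A,B=R@(f(p,56)-M),R@(f(q,56)-M); print(n,A.round(1),B.round(1),((A+B)/2).round(1),np.hypot(*(A-B)).round(1))
print(get_state()["tcp_pos"],get_state()["time"])
```

```text
broad [-53.7  50.2] [-53.8 -49.4] [-53.7   0.4] 99.5
narrow [55. 50.] [ 54.9 -49.5] [54.9  0.3] 99.5
[541.25688872  42.84520794 186.95183627] 58.15
```

Everything measures in place: broad at (−53.7, 0.4), narrow at (54.9, 0.3) in the mould frame, both at the right height. The oil bottle and glue stick are standing where they were. Handing in.

```bash
python3 -c "
from station import order
print(order.close_job())"
```

```text
the job is handed in; nothing more can be done
None
```

The insert change is done and handed in at about 58 s. I laid both core bars in the tray and moved the round-boss insert to the empty cradle. Then I seated the oblong-boss insert and put each bar back in its own slot.

**Last checks, from the wrist camera in the mould frame:**

| Part | Position (mm) | Target | Angle off |
|---|---|---|---|
| Broad bar | (−53.7, 0.4) | (−54, 0) | about 0° |
| Narrow bar | (54.9, 0.3) | (54, 0) | about 0° |
| Oblong-boss insert | within about 0.5 of centre | (0, 0) | about 0° |

- **Height:** the spacing of the marks on the bars and insert fits their seated heights. The reaction force also came at the expected heights as each one went down.
- **Round-boss insert:** it lies flat in the formerly empty cradle, well clear of the walls. I judged that by eye in the final pictures.
- **Oil bottle and glue stick:** both still stand where they were, again by eye in the final side view.
- **Arm:** it is clear of everything, with the tool about 190 mm up.

**Checks that failed or disagreed:**
- **Tool height:** the fingertips sit about 40 mm above the reported TCP. My first try at gripping the broad bar therefore closed in the air above it, touching nothing. I set the later grasp heights from the pictures and the contact force.
- **Cameras:** the side and wrist cameras differed by up to about 4.5 mm on the round insert's cradle. I used the wrist view to centre the insert there.
- **Automatic check:** my last script for finding the bars' marks failed on its thresholds, so I read those marks by eye from a zoomed picture.

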